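Pour the weld nuts into the parts box

TASK

Lift the open cup of nuts out of its rack, stand it upright on the bench with all its nuts and let go of it, because a gripper that holds it straight from above covers its mouth. Then take it again with the gripper at a slant so that the mouth is free, and pour all eight nuts over its leaning lip into the square steel box, with the lip close above the box. Finally leave the empty cup standing upright on the bench, clear of rack and box, and do not disturb the hammer, brush, flange and can.

Things in the scene. Friction and masses are not known exactly. Their poses are not given: they have to be found in the camera images.
- cup_center (a point): Loose open pouring cup of bare aluminium, 80 high, walls 3, 0.2 to 0.3 kg empty. Side walls (+y, -y) are flat, parallel, 65 apart outside: grip across these. Back wall (+x) upright; the -x wall leans out 20 degrees and ends in the pouring lip (cup 56 long at the floor, 85 at the rim). Point: on the axis of the floor, 40 above the underside. z up out of the mouth, -x to the lip.
- cup_lip (a point): Middle of the cup's pouring lip, the top edge of its leaning wall: 57 in -x from the cup's axis, 80 above its underside. The oiled nuts start to slide out when the cup is tipped lip-down by about 85 degrees; all are out by 100 to 110 degrees, perhaps after a little shake.
- cup: The same cup by its underside: origin in the middle of the floor's underside, axes as for cup_center. It starts standing in the rack (underside 4 above the bench), lip to the rack's open -x side, the nuts on its floor.
- rack: Fixed dark steel rack that holds the cup: floor plate 110 by 110, 4 thick; two cheeks (y = +-37.5) and a back (x = +33), 4 thick, 40 high, 3 from the cup's sides and back; -x side open but for a stop 12 high. The cup comes out straight up; only its top 44 stands above the cheeks. Origin on the bench under the middle of the standing cup.
- box: Fixed open square parts box of plain steel, 136 by 136 outside, walls 3, 60 high, floor 3 thick; the origin is on the bench under its centre.
- hammer_grip (a point): Bystander: a hammer lying on the bench, about 260 long; point on its handle.
- brush_grip (a point): Bystander: a brush lying on the bench; point on its handle.
- flange: Bystander: turned steel flange, 96 across, 34 high; origin at its underside.
- can: Bystander: upright grey can, 66 across, 150 high; origin at its underside.
- nut0_center (a point): One of the eight equal plain steel hex nuts in the cup, 24 over the flats, 28 over the corners, 14 thick, 34 g; this is its centre.
- nut1_center (a point): Another of the eight nuts, at its centre.
- nut2_center (a point): Another of the eight nuts, at its centre.
- nut3_center (a point): Another of the eight nuts, at its centre.
- nut4_center (a point): Another of the eight nuts, at its centre.
- nut5_center (a point): Another of the eight nuts, at its centre.
- nut6_center (a point): Another of the eight nuts, at its centre.
- nut7_center (a point): Another of the eight nuts, at its centre.
There are look-alikes about, which are no part of the job. Of the things like the cup, leave any that is purple; of the rest the larger one is meant.

How it is judged:
On the way, in this order (a step that is already met when the one before it is completed fails the run):
1. the full cup stands upright on the bench, clear of rack and box, released, all eight nuts in it (angle between cup_center's own z axis and vertical below 0.1 rad and height (world z) of cup_center between 0.03 and 0.047 m and horizontal distance between cup_center and rack above 0.09 m and horizontal distance between cup_center and box above 0.09 m and linear speed of cup below 0.02 m/s and contact force between the fingers and cup below 0.1 N and x of nut0_center in the frame of cup_center between -0.057 and 0.03 m and y of nut0_center in the frame of cup_center between -0.033 and 0.033 m and z of nut0_center in the frame of cup_center between -0.045 and 0.045 m and x of nut1_center in the frame of cup_center between -0.057 and 0.03 m and y of nut1_center in the frame of cup_center between -0.033 and 0.033 m and z of nut1_center in the frame of cup_center between -0.045 and 0.045 m and x of nut2_center in the frame of cup_center between -0.057 and 0.03 m and y of nut2_center in the frame of cup_center between -0.033 and 0.033 m and z of nut2_center in the frame of cup_center between -0.045 and 0.045 m and x of nut3_center in the frame of cup_center between -0.057 and 0.03 m and y of nut3_center in the frame of cup_center between -0.033 and 0.033 m and z of nut3_center in the frame of cup_center between -0.045 and 0.045 m and x of nut4_center in the frame of cup_center between -0.057 and 0.03 m and y of nut4_center in the frame of cup_center between -0.033 and 0.033 m and z of nut4_center in the frame of cup_center between -0.045 and 0.045 m and x of nut5_center in the frame of cup_center between -0.057 and 0.03 m and y of nut5_center in the frame of cup_center between -0.033 and 0.033 m and z of nut5_center in the frame of cup_center between -0.045 and 0.045 m and x of nut6_center in the frame of cup_center between -0.057 and 0.03 m and y of nut6_center in the frame of cup_center between -0.033 and 0.033 m and z of nut6_center in the frame of cup_center between -0.045 and 0.045 m and x of nut7_center in the frame of cup_center between -0.057 and 0.03 m and y of nut7_center in the frame of cup_center between -0.033 and 0.033 m and z of nut7_center in the frame of cup_center between -0.045 and 0.045 m), for 0.2 s.
2. the cup, still upright, is held again with the fingers more than 15 degrees off vertical (angle between cup_center's own z axis and vertical below 0.25 rad and contact force between the fingers and cup above 2 N and angle between the grasp point's own z axis and vertical between 0.26 and 2.88 rad), for 0.1 s.
3. the cup, held in the fingers, is tipped more than 60 degrees with its lip over the box and less than 100 mm above the box's rim (angle between cup_center's own z axis and vertical above 1.05 rad and horizontal distance between cup_lip and box below 0.075 m and height (world z) of cup_lip below 0.16 m and contact force between the fingers and cup above 1 N), for 0.05 s.
At the end, for the whole second after the job is handed in: All eight nuts lie in the box (centres within its walls and below its 60 mm rim); the cup stands upright (within 0.1 rad) on the bench, released and at rest, its axis more than 90 mm from the centres of rack and box (x of nut0_center in the frame of box between -0.066 and 0.066 m and y of nut0_center in the frame of box between -0.066 and 0.066 m and z of nut0_center in the frame of box between -0.01 and 0.06 m and x of nut1_center in the frame of box between -0.066 and 0.066 m and y of nut1_center in the frame of box between -0.066 and 0.066 m and z of nut1_center in the frame of box between -0.01 and 0.06 m and x of nut2_center in the frame of box between -0.066 and 0.066 m and y of nut2_center in the frame of box between -0.066 and 0.066 m and z of nut2_center in the frame of box between -0.01 and 0.06 m and x of nut3_center in the frame of box between -0.066 and 0.066 m and y of nut3_center in the frame of box between -0.066 and 0.066 m and z of nut3_center in the frame of box between -0.01 and 0.06 m and x of nut4_center in the frame of box between -0.066 and 0.066 m and y of nut4_center in the frame of box between -0.066 and 0.066 m and z of nut4_center in the frame of box between -0.01 and 0.06 m and x of nut5_center in the frame of box between -0.066 and 0.066 m and y of nut5_center in the frame of box between -0.066 and 0.066 m and z of nut5_center in the frame of box between -0.01 and 0.06 m and x of nut6_center in the frame of box between -0.066 and 0.066 m and y of nut6_center in the frame of box between -0.066 and 0.066 m and z of nut6_center in the frame of box between -0.01 and 0.06 m and x of nut7_center in the frame of box between -0.066 and 0.066 m and y of nut7_center in the frame of box between -0.066 and 0.066 m and z of nut7_center in the frame of box between -0.01 and 0.06 m and angle between cup_center's own z axis and vertical below 0.1 rad and height (world z) of cup_center between 0.03 and 0.047 m and horizontal distance between cup_center and rack above 0.09 m and horizontal distance between cup_center and box above 0.09 m and linear speed of cup below 0.02 m/s and contact force between the fingers and cup below 0.1 N); the robot touches nothing.
It fails at once if the hammer is moved more than 30 mm (distance of hammer_grip from where it was at the start of the episode above 0.03 m).
It fails at once if the brush is moved more than 30 mm (distance of brush_grip from where it was at the start of the episode above 0.03 m).
It fails at once if the flange is moved more than 30 mm (distance of flange from where it was at the start of the episode above 0.03 m).
It fails at once if the can is moved more than 30 mm (distance of can from where it was at the start of the episode above 0.03 m).
It also fails if it takes over 72 s, if anything falls off the work surface, if the arm or the gripper's body presses on something with over 40 N, if the wrist force passes 120 N, or if a joint passes its speed limit or range.

ROBOT

A 7-joint arm with a two-finger parallel gripper is mounted at the origin on the work surface. World frame = base frame: x ahead of the robot, y to its left, z up, the work surface at z = 0. Lengths are in m, angles in rad, forces in N, time in s.
With the tool pointing down it reaches from about 0.425 to 0.875 m from the base axis. Payload 4.7 kg.
Tool frame: the origin (TCP) lies where the fingers leave the gripper's body, on its centre line; the fingertips stand 70 mm ahead of it and the grasp point (between the pads) lies 51 mm ahead of it; z points along the fingers, y is the line along which they close (so a half turn about z gives the same grasp; the last joint's range is limited). The gripper opens to 87 mm and grips with 3 to 60 N. Pads are 19 mm wide; open, the fingers measure 117 mm over their backs; the gripper's body (75 mm by 190 mm) begins 51 mm behind the grasp point.
Start: joints at [1.332, 0.321, -0.07, 1.45, 0.023, 1.371, -0.057], TCP at [0.163, -0.629, 0.292] pointing down, gripper open.
Joint ranges: [-2.86, 2.86], [-0.3, 2.09], [-1.38, 1.24], [0.06, 2.45], [-1.56, 4.7], [0.09, 2.05], [-2.69, 2.69]. Speed limits (rad/s): [2.57, 2.57, 3.14, 3.14, 3.14, 3.14, 3.14].

INTERFACE

Orientations are given as a rotation vector (axis times angle).
In Python, from bench import ctrl gives the robot as it stands.
- The arm moves only by the tool play_rows, never from a script. Its argument "increments" is a list that holds one entry, the list of rows, each a list of 7 numbers: the shift along the tool's x, y, z as a fraction of full scale, then the turn, a rotation vector about the tool's x, y, z as a fraction of full scale, then the gripper command: -1 is shut, 1 is fully open, values between are in proportion. A call has 1 to 8 rows; each row is the pose to reach, as a shift and turn from the pose commanded when the call began, along the tool's axes at that moment; what a row does not reach only later rows make up. Full scale, the value 1, is 0.1 m for a shift and 90 degrees for a turn. A row lasts 1/10 s, in which the tool goes at most 50 mm and 8.59 degrees, less where a joint would pass 70% of its speed; a pose out of reach is approached as far as the arm can. A call with a number of a shift or a turn outside -1 to 1 is refused whole. A call with a gripper value outside its range is refused whole. The fingers move at their own pace and stop on an object; "squeeze" is the grip in N (left out, the last holds). Time passes only in rows, so rows that repeat a pose let the fingers close. It gives the time, the measured TCP pose, the force, the opening and the grip force at its end, in the units of the state.
- ctrl.get_state(): the state, without advancing time (a new reading comes with each control period).
- ctrl.get_image(name): name is "side" or "top" or "wrist"; returns the picture (420x560x3 uint8, red, green, blue); there is no depth.
- ctrl.get_calibration(name): a dict with "vertical_fov" (degrees; the focal length in pixels is half the picture's height over the tangent of half this angle, whatever the lens; pixels are square), "cx", "cy" (the principal point, pixels), "R" (3x3) and "t" (3): a world point X has camera coordinates R X + t; the wrist camera has in their place "T_tool_cam" (4x4, takes a point from camera to tool coordinates, whose origin is the TCP and whose axes are the flange's). Camera axes: x right, y down, z forward; pixel columns grow to the right and rows downward; lengths in m; the calibration is good to about 2 mm. A picture is of the moment at which its call begins: read the wrist's pose just before it. get_calibration takes no time and is no camera call.
- ctrl.close_job(): hands the job in; it is judged then, once.
The state is a dict: "time": time; "joint_positions": joint angles; "qd": joint speeds; "joint_torque": joint torques, N m; "position": TCP position; "tool_rot": TCP orientation; "ft_force": force on the tool from outside, world axes, zero at the start; "torque": the same for the moment, N m; "grip_width": opening from 0.0 (shut) to 1.0 (fully open); "grip_force": force on a finger pad.
Only numpy, scipy, OpenCV 4.12 (cv2) and the standard library are available. Lean on these libraries where they do the work, as an engineer would, in place of code of your own. Each camera call takes 0.05 s, during which the arm holds its last target. There are 200 camera calls.

## Working session

There is one attempt and no reset: what is moved stays moved. The work goes in short steps, Python scripts to look and compute and a tool call to move; the robot and the scene stay as the last step left them, time stands still between calls to the robot, and variables do not carry over. Pictures are saved under pics/ and viewed, at most 10 in all, crops included, and the job is handed in when it is done.

Besides the shell and the picture viewer there is one more tool, called after "Emit:" by a JSON object that holds its "method" and its "body", one argument or row to a line. play_rows: Moves the arm, as the interface text tells. Shift numbers are shares of 0.1 m and turn numbers shares of 90 degrees, none past 1 either way. Its arguments: {"type":"object","properties":{"increments":{"type":"array"},"squeeze":{"type":"number"}},"required":["increments"]}

```bash
ls; mkdir -p pics
python3 - <<'E'
from bench import ctrl
import cv2
s=ctrl.get_state();print(s)
for n in("top","side"):
    im=ctrl.get_image(n);cv2.imwrite(f"pics/{n}0.png",im[:,:,::-1]);print(n,ctrl.get_calibration(n))
print(ctrl.get_calibration("wrist"))
E
```

```text
pics
{'time': 0.0, 'joint_positions': array([ 1.3321006 ,  0.32179633, -0.07008155,  1.45169944,  0.02262011,
        1.37079759, -0.05689478]), 'qd': array([-0.00119737,  0.0020902 ,  0.00041583, -0.00088767, -0.0011356 ,
       -0.00077202, -0.00115747]), 'joint_torque': array([-7.81028521e-04, -4.91299438e+01, -4.04430740e-01, -3.12535250e+01,
       -6.39495696e-02,  4.35906218e-02,  1.52130874e-04]), 'position': array([ 0.16241488, -0.62893534,  0.29116642]), 'tool_rot': array([-3.11465836e+00, -3.95855287e-01,  5.66267218e-04]), 'ft_force': array([ 0.29722338, -0.35550912,  0.68155835]), 'torque': array([ 0.01210576, -0.00014508, -0.00545703]), 'grip_force': 0.0, 'grip_width': 1.0014578695812089}
top {'vertical_fov': 51.06332596476379, 'cx': 266.2124940608486, 'cy': 214.64812367959644, 'R': array([[-0.04314081, -0.99906604,  0.00243395],
       [-0.97748806,  0.04170517, -0.20682788],
       [ 0.2065332 , -0.01130188, -0.97837432]]), 't': array([0.05259879, 0.53045679, 1.20861626])}
side {'vertical_fov': 48.57315779607982, 'cx': 280.8053034355089, 'cy': 216.02178287956156, 'R': array([[-0.98588709, -0.16657107, -0.01675494],
       [-0.07607968,  0.53493448, -0.84146122],
       [ 0.14912589, -0.82831104, -0.54005767]]), 't': array([0.52490738, 0.08699584, 1.44671246])}
{'vertical_fov': 70.73280898557486, 'cx': 278.18513433181147, 'cy': 212.7080978611098, 'T_tool_cam': array([[ 8.91331818e-04, -9.60429664e-01, -2.78521212e-01,
         7.75505921e-02],
       [ 9.99999190e-01,  1.10916762e-03, -6.24535519e-04,
        -2.45292570e-04],
       [ 9.08749149e-04, -2.78520430e-01,  9.60429875e-01,
        -9.28747643e-02],
       [ 0.00000000e+00,  0.00000000e+00,  0.00000000e+00,
         1.00000000e+00]])}
```

View pics/top0.png

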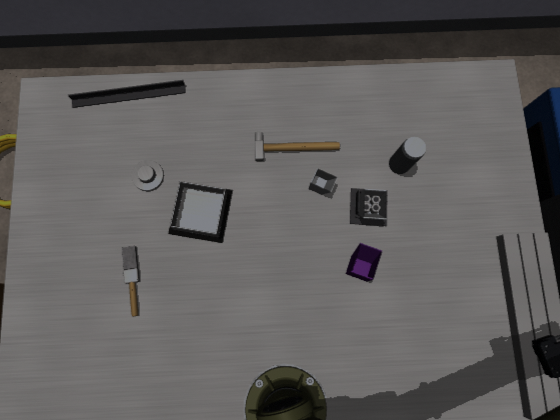

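View pics/side0.png

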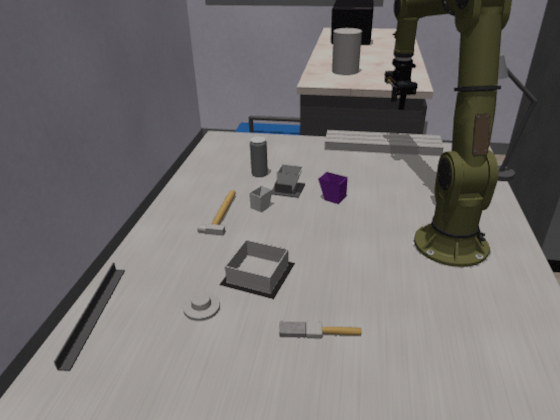

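The top view shows three cup-like things: the purple one at (364,262) is excluded, there is a small one at (322,183), and the larger bare one stands in the rack at (372,206) with nuts in it. The last fits, so I'll confirm it in an enlarged crop. The box is at (201,212), hammer (300,147), flange (149,177), brush (132,285) and can (407,155).

```bash
cat > h.py <<'E'
import numpy as np, cv2
from bench import ctrl
from scipy.spatial.transform import Rotation as Ro
def cal(n,s=None):
    c=ctrl.get_calibration(n);f=210/np.tan(np.radians(c['vertical_fov'])/2)
    if n=='wrist':
        T=c['T_tool_cam'];Rt=Ro.from_rotvec(s['tool_rot']).as_matrix()
        Rw=Rt@T[:3,:3];o=np.array(s['position'])+Rt@T[:3,3]
        return f,c['cx'],c['cy'],Rw.T,-Rw.T@o
    return f,c['cx'],c['cy'],np.array(c['R']),np.array(c['t'])
def ray(n,u,v,z,s=None):
    f,cx,cy,R,t=cal(n,s);d=R.T@np.array([(u-cx)/f,(v-cy)/f,1]);o=-R.T@t
    return o+d*(z-o[2])/d[2]
def proj(n,X,s=None):
    f,cx,cy,R,t=cal(n,s);c=R@np.array(X)+t
    return np.array([f*c[0]/c[2]+cx,f*c[1]/c[2]+cy])
def rows_to(P,rv):
    "shift/turn fractions from current measured pose to pose"
    s=ctrl.get_state();R=Ro.from_rotvec(s['tool_rot']);Q=Ro.from_rotvec(rv)
    return np.round(R.inv().apply(np.array(P)-s['position'])/.1,3),np.round((R.inv()*Q).as_rotvec()/(np.pi/2),3)
E
python3 - <<'E'
from h import *
t=cv2.imread('pics/top0.png');s=cv2.imread('pics/side0.png')
a=cv2.resize(t[160:250,300:400],(500,450),interpolation=cv2.INTER_CUBIC)
b=cv2.resize(s[155:215,255:315],(300,300),interpolation=cv2.INTER_CUBIC)
o=np.zeros((450,800,3),np.uint8);o[:,:500]=a;o[:300,500:]=b
cv2.imwrite('pics/crop1.png',cv2.convertScaleAbs(o,alpha=1.5))
for n,u,v,z in[('rack',369,206,0),('cup',372,206,.084),('small',322,183,.03),('purple',364,262,.04),('box',201,212,.06),('hamL',258,147,.01),('hamR',340,146,.01),('flange',149,177,.03),('can',413,147,.15),('brush',130,250,.01),('brush2',135,313,.01)]:
    print(n,ray('top',u,v,z).round(3))
E
```

```text
rack [ 0.557 -0.282  0.   ]
cup [ 0.538 -0.269  0.084]
small [ 0.627 -0.141  0.03 ]
purple [ 0.386 -0.243  0.04 ]
box [0.547 0.216 0.06 ]
hamL [0.756 0.045 0.01 ]
hamR [ 0.748 -0.207  0.01 ]
flange [0.667 0.374 0.03 ]
can [ 0.685 -0.38   0.15 ]
brush [0.453 0.432 0.01 ]
brush2 [0.272 0.414 0.01 ]
```

View pics/crop1.png

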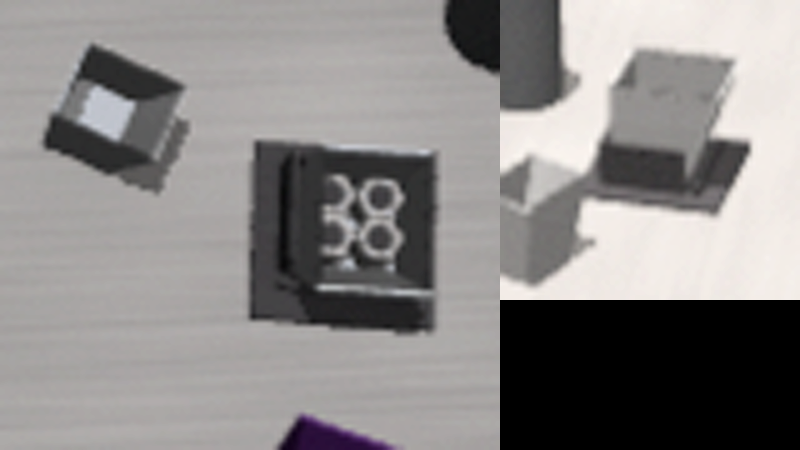

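The crop confirms it. The cup in the rack holds the nuts and is the larger bare one, and the side view shows its lip leaning towards -x (towards the robot). The small empty cup and the purple one are the look-alikes.

I'll move over the rack, turning the tool's y axis to world +y.

Emit:
{"method": "play_rows", "body": {
  "increments": [
    [[0.46, -0.24, 0, 0, 0, 0, 1], [0.92, -0.48, 0, 0, 0, 0, 1], [0.92, -0.48, 0, 0, 0, 0, 1]]
  ]
}}

```text
time: 0.4
position: [0.2473, -0.5545, 0.2921]
tool_rot: [-3.111, -0.413, -0.007]
ft_force: [1.6, 0.1, 0.6]
grip_width: 1.001
grip_force: 0.0
```

Emit:
{"method": "play_rows", "body": {
  "increments": [
    [[0.46, -0.24, 0, 0, 0, 0, 1], [0.92, -0.48, 0, 0, 0, 0, 1], [0.92, -0.48, 0, 0, 0, 0, 1]]
  ]
}}

```text
time: 0.7
position: [0.3237, -0.4843, 0.2922]
tool_rot: [-3.111, -0.414, -0.006]
ft_force: [1.4, -0.6, -0.1]
grip_width: 0.997
grip_force: 0.0
```

Emit:
{"method": "play_rows", "body": {
  "increments": [
    [[0.46, -0.24, 0, 0, 0, 0, 1], [0.92, -0.48, 0, 0, 0, 0, 1], [0.92, -0.48, 0, 0, 0, 0, 1]]
  ]
}}

```text
time: 1.0
position: [0.4001, -0.4143, 0.2923]
tool_rot: [-3.111, -0.414, -0.006]
ft_force: [0.3, 1.0, 0.4]
grip_width: 1.002
grip_force: 0.0
```

Emit:
{"method": "play_rows", "body": {
  "increments": [
    [[0.46, -0.24, 0, 0, 0, 0, 1], [0.92, -0.48, 0, 0, 0, 0, 1], [0.92, -0.48, 0, 0, 0, 0, 1]]
  ]
}}

```text
time: 1.3
position: [0.4764, -0.3442, 0.2922]
tool_rot: [-3.11, -0.414, -0.006]
ft_force: [1.2, 0.0, 0.4]
grip_width: 0.995
grip_force: 0.0
```

Emit:
{"method": "play_rows", "body": {
  "increments": [
    [[0.46, -0.24, 0, 0, 0, 0, 1], [0.92, -0.48, 0, 0, 0, 0, 1], [0.92, -0.48, 0, 0, 0, 0, 1]]
  ]
}}

```text
time: 1.6
position: [0.5527, -0.2743, 0.2919]
tool_rot: [-3.109, -0.414, -0.005]
ft_force: [0.4, 1.8, 0.1]
grip_width: 1.0
grip_force: 0.0
```

Emit:
{"method": "play_rows", "body": {
  "increments": [
    [[0, 0, 0, 0, 0, -0.2, 1], [0, 0, 0, 0, 0, -0.4, 1], [0, 0, 0, 0, 0, -0.61, 1], [0, 0, 0, 0, 0, -0.61, 1], [0, 0, 0, 0, 0, -0.61, 1], [0, 0, 0, 0, 0, -0.61, 1], [0, 0, 0, 0, 0, -0.61, 1], [0, 0, 0, 0, 0, -0.61, 1]]
  ]
}}

```text
time: 2.4
position: [0.5475, -0.2823, 0.2918]
tool_rot: [-2.582, -1.788, 0.001]
ft_force: [-0.2, -0.4, -0.5]
grip_width: 1.001
grip_force: 0.0
```

Emit:
{"method": "play_rows", "body": {
  "increments": [
    [[0, 0, 0, 0, 0, -0.2, 1], [0, 0, 0, 0, 0, -0.4, 1], [0, 0, 0, 0, 0, -0.61, 1], [0, 0, 0, 0, 0, -0.61, 1], [0, 0, 0, 0, 0, -0.61, 1], [0, 0, 0, 0, 0, -0.61, 1], [0, 0, 0, 0, 0, -0.61, 1], [0, 0, 0, 0, 0, -0.61, 1]]
  ]
}}

```text
time: 3.2
position: [0.5476, -0.2822, 0.292]
tool_rot: [-1.47, -2.776, -0.0]
ft_force: [-0.1, -0.3, 0.6]
grip_width: 1.001
grip_force: 0.0
```

Emit:
{"method": "play_rows", "body": {
  "increments": [
    [[0, 0, 0, 0, 0, -0.2, 1], [0, 0, 0, 0, 0, -0.4, 1], [0, 0, 0, 0, 0, -0.61, 1], [0, 0, 0, 0, 0, -0.61, 1], [0, 0, 0, 0, 0, -0.61, 1], [0, 0, 0, 0, 0, -0.61, 1], [0, 0, 0, 0, 0, -0.61, 1], [0, 0, 0, 0, 0, -0.61, 1]]
  ]
}}

```text
time: 4.0
position: [0.5477, -0.2821, 0.2921]
tool_rot: [-0.026, -3.141, -0.0]
ft_force: [-0.1, -0.5, 1.1]
grip_width: 1.001
grip_force: 0.0
```

Run:
```python
from h import *
s=ctrl.get_state();im=ctrl.get_image('wrist')
cv2.imwrite('pics/w1.png',im[:,:,::-1]);np.save('w1.npy',[s['position'],s['tool_rot']])
print(s['joint_positions'].round(3))
for X in[(0.555,-.281,.0),(.555+.028,-.281,.084),(.555-.057,-.281,.084)]:print(proj('wrist',X,s).round(0))
```

```text
[ 1.051  0.34  -0.775  1.519  0.24   1.381  1.813]
[278. 192.]
[279. 233.]
[278. 154.]
```

View pics/w1.png

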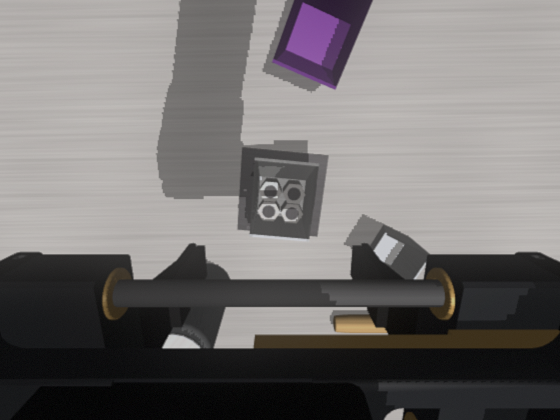

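The wrist view shows the cup in its rack at about (283,198), lip at the top edge (y≈160) and back wall at the bottom (y≈237), turned by a few degrees. I'll enlarge it for the rim corners.

Run:
```python
from h import *
t=cv2.imread('pics/w1.png')[135:250,225:340]
o=cv2.convertScaleAbs(cv2.resize(t,(598,598),interpolation=cv2.INTER_CUBIC),alpha=1.6)
cv2.imwrite('pics/crop2.png',o)
```

```text
(no output)
```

View pics/crop2.png

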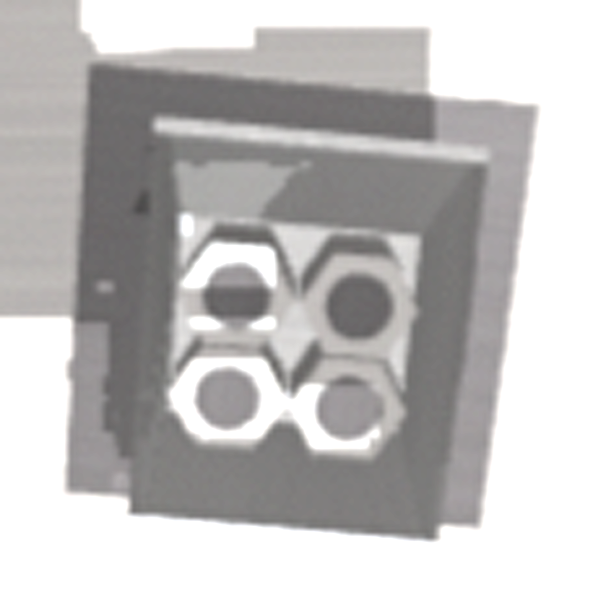

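The rim corners in the crop (×5.2, offset 225,135) are lip (155,118) and (490,150), back (437,538) and (130,512). The plate corners are (92,62), (540,104), (480,527) and (67,492).

Run:
```python
from h import *
p=np.load('w1.npy');s=dict(position=p[0],tool_rot=p[1])
def q(l,z):return np.array([ray('wrist',225+x/5.2,135+y/5.2,z,s) for x,y in l])[:,:2]
for n,l,z in(('rim',[(155,118),(490,150),(437,538),(130,512)],.084),('plate',[(92,62),(540,104),(480,527),(67,492)],.004)):
    w=q(l,z);print(n,w.round(4).tolist(),'sides',[round(np.linalg.norm(w[i]-w[i-1]),4) for i in range(4)],'mean',w.mean(0).round(4))
    for a,b in((0,1),(3,2),(3,0),(2,1)):
        d=w[b]-w[a];print(np.degrees(np.arctan2(d[1],d[0])).round(1),end=' ')
    print()
# box from top image
im=cv2.imread('pics/top0.png')
hsv=cv2.cvtColor(im,cv2.COLOR_BGR2GRAY)
m=(hsv<60).astype(np.uint8)[170:250,160:245]
c=max(cv2.findContours(m,0,2)[0],key=cv2.contourArea)
r=cv2.minAreaRect(c);bp=cv2.boxPoints(r)+[160,170];print(r,bp.round(0).tolist())
for z in(0,.06):
    w=np.array([ray('top',*x,z)[:2] for x in bp]);print(z,w.round(3).tolist(),w.mean(0).round(3),[round(np.linalg.norm(w[i]-w[i-1]),3) for i in range(4)])
t=cv2.resize(im[165:255,155:250],(760,600)[:2] and (633,600),interpolation=cv2.INTER_CUBIC);cv2.imwrite('pics/crop3.png',t)
```

```text
rim [[0.5017, -0.304], [0.5088, -0.2391], [0.5894, -0.2483], [0.5826, -0.3122]] sides [np.float64(0.0813), np.float64(0.0653), np.float64(0.0811), np.float64(0.0643)] mean [ 0.5456 -0.2759]
83.7 83.9 174.2 173.5 
plate [[0.4961, -0.325], [0.5078, -0.2161], [0.6178, -0.2284], [0.6063, -0.337]] sides [np.float64(0.1109), np.float64(0.1095), np.float64(0.1107), np.float64(0.1092)] mean [ 0.557  -0.2766]
83.8 83.9 173.8 173.6 
((40.23851013183594, 41.49781036376953), (55.291622161865234, 54.964176177978516), 10.784297943115234) [[168.0, 233.0], [178.0, 179.0], [233.0, 190.0], [222.0, 244.0]]
0 [[0.5, 0.324], [0.666, 0.293], [0.626, 0.128], [0.462, 0.163]] [0.563 0.227] [np.float64(0.165), np.float64(0.169), np.float64(0.17), np.float64(0.168)]
0.06 [[0.489, 0.311], [0.647, 0.281], [0.609, 0.124], [0.453, 0.158]] [0.55  0.218] [np.float64(0.157), np.float64(0.161), np.float64(0.162), np.float64(0.16)]
```

View pics/crop3.png

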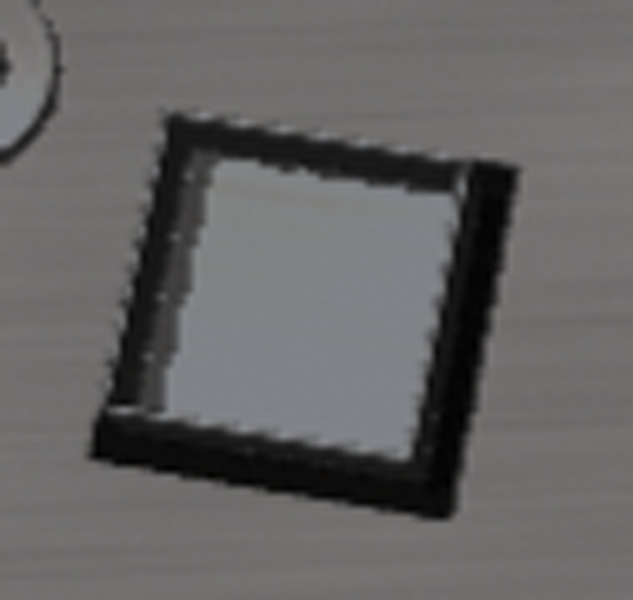

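Run:
```python
from h import *
g=lambda x,y,z:ray('top',155+x/6.66,165+y/6.66,z)[:2]
a=g(213,155,.003);b=g(417,460,.06);print(a,b,(a+b)/2,np.linalg.norm(a-b))
# far outer rim corner (170,115)@.06, rim corners
for x,y in((172,113),(478,163),(108,410)):print(g(x,y,.06))
c=g(478,163,.06);d=g(108,410,.06);print((c+d)/2,np.linalg.norm(c-d))
e=[proj('side',(*((a+b)/2+Ro.from_euler('z',-12,degrees=True).as_matrix()[:2,:2]@np.array(v)*.068),.06)) .round(0).tolist() for v in((1,1),(1,-1),(-1,-1),(-1,1))];print(e)
print(rows_to([.557-.0,-.277,.25],Ro.from_euler('z',-6.3,degrees=True)*Ro.from_rotvec([0,-np.pi,0]) and (Ro.from_euler('z',-6.3,degrees=True)*Ro.from_rotvec([0,-np.pi,0])).as_rotvec()))
```

```text
[0.6352436  0.26583147] [0.48086559 0.17003915] [0.5580546  0.21793531] 0.18168306625486155
[0.63890617 0.27379569]
[0.61064107 0.14086232]
[0.50814961 0.30151044]
[0.55939534 0.22118638] 0.19055791926799143
[[226.0, 264.0], [247.0, 237.0], [290.0, 247.0], [272.0, 275.0]]
(array([-0.092,  0.053,  0.421]), array([ 0.   , -0.   ,  0.059]))
```

Emit:
{"method": "play_rows", "body": {
  "increments": [
    [[-0.04, 0.056, 0.3, 0, 0, 0.059, 1], [-0.04, 0.056, 0.6, 0, 0, 0.059, 1], [-0.04, 0.056, 0.9, 0, 0, 0.059, 1], [-0.04, 0.056, 0.9, 0, 0, 0.059, 1], [-0.04, 0.056, 0.9, 0, 0, 0.059, 1]]
  ],
  "squeeze": 35
}}

```text
time: 4.55
position: [0.552, -0.2764, 0.2026]
tool_rot: [-0.17, -3.137, -0.0]
ft_force: [-0.5, -0.4, 0.8]
grip_width: 1.004
grip_force: 0.0
```

Run:
```python
from h import *
print(rows_to([.552,-.2765,.117],(Ro.from_euler('z',-6.3,degrees=True)*Ro.from_rotvec([0,-np.pi,0])).as_rotvec()))
s=ctrl.get_state();im=ctrl.get_image('wrist')
o=im[:,:,::-1].copy()
A=Ro.from_euler('z',-6.3,degrees=True)
for v in((-.057,.0325,.084),(-.057,-.0325,.084),(.028,-.0325,.084),(.028,.0325,.084)):
    p=proj('wrist',np.array([.557,-.277,0])+A.apply(v),s);cv2.circle(o,tuple(int(i) for i in p.round()),2,(0,0,255),-1)
cv2.imwrite('pics/w2.png',o)
```

```text
(array([-0.   , -0.001,  0.856]), array([ 0.   , -0.   ,  0.001]))
```

View pics/w2.png

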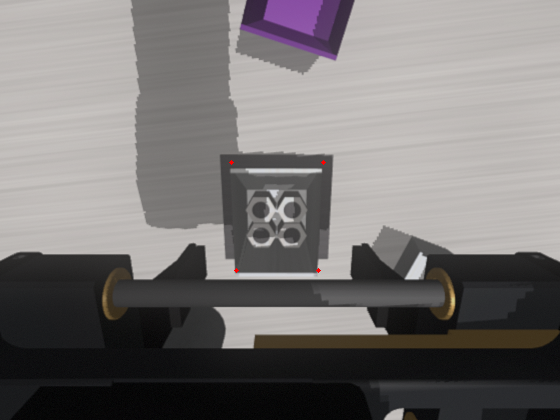

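The predicted rim corners (red) sit on the back edge at (236–319,271). The cup is centred between the fingers, which are at x 206 and 352. I'll descend, grip and lift.

Emit:
{"method": "play_rows", "body": {
  "increments": [
    [[0, 0, 0.3, 0, 0, 0, 1], [0, 0, 0.6, 0, 0, 0, 1], [0, 0, 0.85, 0, 0, 0, 1], [0, 0, 0.85, 0, 0, 0, 1], [0, 0, 0.85, 0, 0, 0, -1], [0, 0, 0.85, 0, 0, 0, -1], [0, 0, 0.85, 0, 0, 0, -1], [0, 0, 0.85, 0, 0, 0, -1]]
  ],
  "squeeze": 35
}}

```text
time: 5.4
position: [0.5528, -0.2775, 0.1191]
tool_rot: [0.168, 3.135, -0.004]
ft_force: [0.2, -1.2, 4.0]
grip_width: 0.745
grip_force: 35.0
```

Emit:
{"method": "play_rows", "body": {
  "increments": [
    [[0, 0, 0, 0, 0, 0, -1], [0, 0, 0, 0, 0, 0, -1], [0, 0, -0.1, 0, 0, 0, -1], [0, 0, -0.25, 0, 0, 0, -1], [0, 0, -0.45, 0, 0, 0, -1], [0, 0, -0.7, 0, 0, 0, -1], [0, 0, -0.9, 0, 0, 0, -1], [0, 0, -0.9, 0, 0, 0, -1]]
  ]
}}

```text
time: 6.2
position: [0.5536, -0.2764, 0.2108]
tool_rot: [0.167, 3.132, -0.004]
ft_force: [1.2, -0.3, -5.2]
grip_width: 0.745
grip_force: 35.0
```

Emit:
{"method": "play_rows", "body": {
  "increments": [
    [[0.03, 0.2, 0, 0, 0, 0, -1], [0.03, 0.45, 0, 0, 0, 0, -1], [0.03, 0.7, 0, 0, 0, 0, -1], [0.03, 0.96, 0, 0, 0, 0, -1]]
  ]
}}

```text
time: 6.6
position: [0.5581, -0.1787, 0.2055]
tool_rot: [-0.167, -3.134, -0.002]
ft_force: [0.2, 0.1, -5.9]
grip_width: 0.746
grip_force: 35.0
```

Emit:
{"method": "play_rows", "body": {
  "increments": [
    [[0.03, 0.24, 0, 0, 0, 0, -1], [0.03, 0.48, 0, 0, 0, 0, -1], [0.03, 0.72, 0, 0, 0, 0, -1], [0.03, 0.96, 0, 0, 0, 0, -1]]
  ]
}}

```text
time: 7.0
position: [0.5652, -0.0828, 0.2056]
tool_rot: [-0.166, -3.134, -0.001]
ft_force: [0.2, 0.2, -5.4]
grip_width: 0.743
grip_force: 35.0
```

Emit:
{"method": "play_rows", "body": {
  "increments": [
    [[0.03, 0.24, 0, 0, 0, 0, -1], [0.03, 0.48, 0, 0, 0, 0, -1], [0.03, 0.72, 0, 0, 0, 0, -1], [0.03, 0.88, 0, 0, 0, 0, -1], [0.03, 0.95, 0, 0, 0, 0, -1]]
  ]
}}

```text
time: 7.5
position: [0.5723, 0.0132, 0.206]
tool_rot: [-0.161, -3.135, -0.002]
ft_force: [-0.1, -0.6, -5.6]
grip_width: 0.747
grip_force: 35.0
```

Emit:
{"method": "play_rows", "body": {
  "increments": [
    [[0, 0, 0, 0, 0, 0.04, -1], [0, 0, 0, 0, 0, 0.12, -1], [0, 0, 0, 0, 0, 0.21, -1], [0, 0, 0, 0, 0, 0.3, -1], [0, 0, 0, 0, 0, 0.39, -1], [0, 0, 0, 0, 0, 0.48, -1], [0, 0, 0, 0, 0, 0.56, -1], [0, 0, 0, 0, 0, 0.64, -1]]
  ]
}}

```text
time: 8.3
position: [0.5727, 0.0094, 0.2061]
tool_rot: [-1.665, -2.662, 0.002]
ft_force: [-1.2, 0.3, -5.7]
grip_width: 0.746
grip_force: 35.0
```

Emit:
{"method": "play_rows", "body": {
  "increments": [
    [[0, 0, 0, 0, 0, 0.08, -1], [0, 0, 0, 0, 0, 0.16, -1], [0, 0, 0, 0, 0, 0.24, -1], [0, 0, 0, 0, 0, 0.32, -1], [0, 0, 0, 0, 0, 0.4, -1], [0, 0, 0, 0, 0, 0.48, -1], [0, 0, 0, 0, 0, 0.56, -1], [0, 0, 0, 0, 0, 0.64, -1]]
  ]
}}

```text
time: 9.1
position: [0.5727, 0.0094, 0.2061]
tool_rot: [-2.742, -1.531, 0.003]
ft_force: [-0.5, -0.2, -5.0]
grip_width: 0.742
grip_force: 35.0
```

Emit:
{"method": "play_rows", "body": {
  "increments": [
    [[0, 0, 0, 0, 0, 0.08, -1], [0, 0, 0, 0, 0, 0.16, -1], [0, 0, 0, 0, 0, 0.24, -1], [0, 0, 0, 0, 0, 0.32, -1], [0, 0, 0, 0, 0, 0.4, -1], [0, 0, 0, 0, 0, 0.5, -1], [0, 0, 0, 0, 0, 0.58, -1], [0, 0, 0, 0, 0, 0.64, -1]]
  ]
}}

```text
time: 9.9
position: [0.5727, 0.0095, 0.206]
tool_rot: [3.141, 0.021, -0.004]
ft_force: [0.5, -0.2, -4.9]
grip_width: 0.743
grip_force: 35.0
```

Run:
```python
from h import *
s=ctrl.get_state();print({k:np.round(s[k],3) for k in('joint_positions','position','tool_rot','grip_width','ft_force')})
print(Ro.from_rotvec(s['tool_rot']).as_matrix().round(3))
print(rows_to([.575,.01,.117],Ro.from_euler('z',0).as_rotvec()+[np.pi,0,0]))
```

```text
{'joint_positions': array([ 0.324,  0.248, -0.444,  1.742,  0.114,  1.179, -1.709]), 'position': array([0.573, 0.009, 0.206]), 'tool_rot': array([ 3.141,  0.021, -0.004]), 'grip_width': np.float64(0.743), 'ft_force': array([ 0.541, -0.167, -4.897])}
[[ 1.     0.013 -0.002]
 [ 0.013 -1.    -0.   ]
 [-0.002  0.    -1.   ]]
(array([ 0.025, -0.005,  0.89 ]), array([0.   , 0.002, 0.009]))
```

Emit:
{"method": "play_rows", "body": {
  "increments": [
    [[0, 0, 0.2, 0, 0, 0, -1], [0, 0, 0.45, 0, 0, 0, -1], [0, 0, 0.65, 0, 0, 0, -1], [0, 0, 0.8, 0, 0, 0, -1], [0, 0, 0.86, 0, 0, 0, -1], [0, 0, 0.9, 0, 0, 0, -1], [0, 0, 0.91, 0, 0, 0, -1], [0, 0, 0.91, 0, 0, 0, -1]]
  ]
}}

```text
time: 10.7
position: [0.5742, 0.0099, 0.1169]
tool_rot: [3.141, 0.029, 0.002]
ft_force: [1.1, -0.0, -4.7]
grip_width: 0.749
grip_force: 35.0
```

Emit:
{"method": "play_rows", "body": {
  "increments": [
    [[0, 0, 0, 0, 0, 0, -1], [0, 0, 0.01, 0, 0, 0, -1], [0, 0, 0.01, 0, 0, 0, -1]]
  ]
}}

```text
time: 11.0
position: [0.5738, 0.0099, 0.1155]
tool_rot: [3.141, 0.03, 0.001]
ft_force: [-0.1, -0.8, -3.7]
grip_width: 0.743
grip_force: 35.0
```

Emit:
{"method": "play_rows", "body": {
  "increments": [
    [[0, 0, 0.01, 0, 0, 0, -1], [0, 0, 0.01, 0, 0, 0, -1]]
  ]
}}

```text
time: 11.2
position: [0.574, 0.0099, 0.1151]
tool_rot: [3.141, 0.029, 0.001]
ft_force: [-2.2, -0.4, 1.4]
grip_width: 0.743
grip_force: 35.0
```

Emit:
{"method": "play_rows", "body": {
  "increments": [
    [[0, 0, 0, 0, 0, 0, 1], [0, 0, 0, 0, 0, 0, 1], [0, 0, 0, 0, 0, 0, 1], [0, 0, 0, 0, 0, 0, 1], [0, 0, 0, 0, 0, 0, 1], [0, 0, -0.2, 0, 0, 0, 1], [0, 0, -0.5, 0, 0, 0, 1], [0, 0, -0.9, 0, 0, 0, 1]]
  ]
}}

```text
time: 12.0
position: [0.5724, 0.0098, 0.2034]
tool_rot: [-3.141, -0.03, 0.006]
ft_force: [1.1, -0.3, 0.4]
grip_width: 1.001
grip_force: 0.0
```

Run:
```python
from h import *
s=ctrl.get_state();im=ctrl.get_image('wrist');s2=ctrl.get_image('side');t=ctrl.get_image('top')
print(s['position'],s['tool_rot'],s['joint_positions'].round(3))
np.save('w3.npy',[s['position'],s['tool_rot']])
a=im[:,:,::-1];cv2.imwrite('w3full.png',a);cv2.imwrite('side3.png',s2[:,:,::-1]);cv2.imwrite('top3.png',t[:,:,::-1])
o=np.zeros((600,800,3),np.uint8);o[:420,:560]=a
c=proj('side',(.575,.01,.04)).astype(int);print(c)
k=s2[c[1]-45:c[1]+45,c[0]-45:c[0]+45,::-1];o[:240,560:]=cv2.resize(k,(240,240))
cv2.imwrite('pics/w3.png',o[:420])
```

```text
[0.57240862 0.00983635 0.20343392] [-3.14115259 -0.02966268  0.00631109] [ 0.326  0.251 -0.446  1.744  0.116  1.176 -1.706]
[267 220]
```

View pics/w3.png

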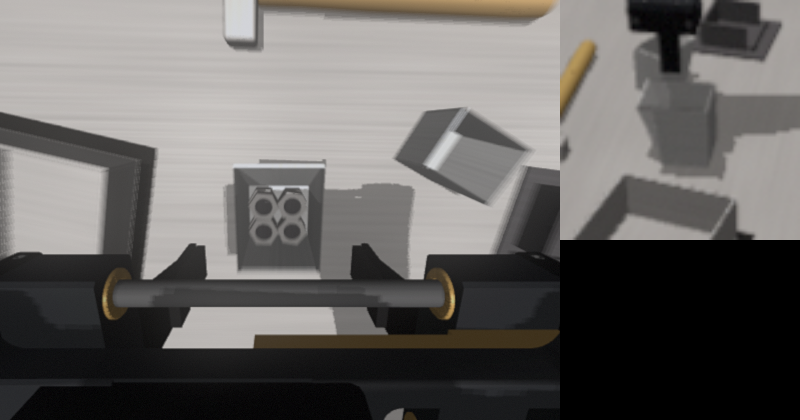

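The picture shows the cup upright at (280,215), lip outward (up in the image), four nuts visible on top, fingers clear. Stage one is met. Next I'll fit a small kinematic model from the readings so I can check that the slanted poses are reachable.

```bash
cat > kin.py <<'E'
import numpy as np, itertools
from scipy.spatial.transform import Rotation as Ro
from scipy.optimize import least_squares
D=[([1.3321,.3218,-.0701,1.4517,.0226,1.3708,-.0569],[.16241,-.62894,.29117],[-3.11466,-.39586,.00057]),
([1.051,.34,-.775,1.519,.24,1.381,1.813],[.5477,-.2821,.2921],[-.026,-3.141,0]),
([.324,.248,-.444,1.742,.114,1.179,-1.709],[.573,.0095,.206],[3.141,.021,-.004]),
([.326,.251,-.446,1.744,.116,1.176,-1.706],[.57241,.00984,.20343],[-3.14115,-.02966,.00631])]
def fk(q,L,S):
    R=Ro.identity();p=np.array([0,0,L[0]])
    e=lambda a,x:Ro.from_euler(a,x)
    R=e('z',S[0]*q[0])*e('y',q[1])*e('z',S[1]*q[2]);p=p+R.apply([L[4],0,L[1]])
    R=R*e('y',q[3])*e('z',S[2]*q[4]);p=p+R.apply([L[5],0,L[2]])
    R=R*e('y',q[5]);p=p+R.apply([L[6],0,0])
    R=R*e('z',S[3]*q[6]+L[7]);p=p+R.apply([0,0,L[3]]);return p,R
def fit():
    best=None
    for S in itertools.product((-1,1),repeat=4):
      for y in(0,np.pi/2,-np.pi/2,np.pi):
        def f(L):
            r=[]
            for q,p,v in D:
                P,R=fk(q,L,S);r+=[*(P-p),*(.3*(R.inv()*Ro.from_rotvec(v)).as_rotvec())]
            return np.array(r+[*(.01*L[4:7])])
        s=least_squares(f,[.35,.4,.4,.2,0,0,0,y])
        if best is None or s.cost<best[0]:best=(s.cost,s.x,S,s.fun)
    return best
if __name__=='__main__':
    b=fit();print(b[0],b[1].round(4),b[2]);print(b[3][:24].reshape(4,6).round(4))
E
python3 kin.py
```

```text
0.00039110793971972155 [-3.505   0.5968  0.5489 -3.3537  0.0821 -0.0081  0.1617  1.5705] (-1, -1, -1, -1)
[[ 0.0232  0.0055 -0.0041 -0.     -0.      0.0001]
 [-0.0037 -0.0074  0.0038  0.      0.     -0.    ]
 [-0.004   0.0069  0.0002 -0.0002 -0.0002  0.0002]
 [ 0.0019  0.0064  0.0001  0.0001 -0.0002 -0.0003]]
```

Emit:
{"method": "play_rows", "body": {
  "increments": [
    [[-0.16, 0, 0, 0, 0.09, 0, 1], [-0.32, 0, 0, 0, 0.18, 0, 1], [-0.48, 0, 0, 0, 0.27, 0, 1], [-0.64, 0, 0, 0, 0.36, 0, 1], [-0.8, 0, 0, 0, 0.45, 0, 1], [-0.97, 0, 0, 0, 0.555, 0, 1], [-0.97, 0, 0, 0, 0.555, 0, 1], [-0.97, 0, 0, 0, 0.555, 0, 1]]
  ]
}}

```text
time: 12.95
position: [0.5133, 0.0097, 0.2095]
tool_rot: [-2.856, -0.029, -1.286]
ft_force: [0.2, -0.7, -0.9]
grip_width: 1.003
grip_force: 0.0
```

Run:
```python
from h import *
s=ctrl.get_state();print(*[repr(s[k].round(4)) for k in('joint_positions','position','tool_rot')])
import kin;kin.D[2:]=[kin.D[2]]
kin.D.append((s['joint_positions'],s['position'],s['tool_rot']))
b=kin.fit();print(b[0],b[1].round(4),b[2]);print(b[3][:24].reshape(4,6).round(4))
print(Ro.from_rotvec(s['tool_rot']).as_matrix().round(3))
```

```text
array([ 0.4051, -0.3002, -0.4551,  2.4486, -0.6005,  0.1384, -1.0809]) array([0.5133, 0.0097, 0.2095]) array([-2.856 , -0.0287, -1.2864])
0.00040330919597577274 [ 0.143   0.5864  0.4987  0.3779 -0.0641 -0.0526 -0.0252  1.5708] (-1, -1, -1, -1)
[[ 0.0224  0.0079  0.002  -0.     -0.      0.    ]
 [-0.0037 -0.0069 -0.0015  0.      0.     -0.0001]
 [ 0.0009  0.0131 -0.0009 -0.0002 -0.0002  0.0001]
 [-0.0002  0.0011  0.0004 -0.      0.      0.    ]]
[[ 0.663  0.02   0.749]
 [ 0.013 -1.     0.016]
 [ 0.749 -0.001 -0.663]]
```

```bash
cat > kin.py <<'E'
import numpy as np
from scipy.spatial.transform import Rotation as Ro
from scipy.optimize import least_squares
D=[([1.3321,.3218,-.0701,1.4517,.0226,1.3708,-.0569],[.16241,-.62894,.29117],[-3.11466,-.39586,.00057]),
([1.051,.34,-.775,1.519,.24,1.381,1.813],[.5477,-.2821,.2921],[-.026,-3.141,0]),
([.324,.248,-.444,1.742,.114,1.179,-1.709],[.573,.0095,.206],[3.141,.021,-.004]),
([.4051,-.3002,-.4551,2.4486,-.6005,.1384,-1.0809],[.5133,.0097,.2095],[-2.856,-.0287,-1.2864])]
e=Ro.from_euler
LO=np.array([-2.86,-.3,-1.38,.06,-1.56,.09,-2.69]);HI=np.array([2.86,2.09,1.24,2.45,4.7,2.05,2.69])
# L: d1,d3,d5,d7, a3,a5,a7 (x), y1,y3,y5
def fk(q,L):
    p=np.array([0,0,L[0]]);R=e('z',-q[0]);p=p+R.apply([0,L[7],0])
    R=R*e('y',q[1])*e('z',-q[2]);p=p+R.apply([L[4],L[8],L[1]])
    R=R*e('y',q[3])*e('z',-q[4]);p=p+R.apply([L[5],L[9],L[2]])
    R=R*e('y',q[5]);p=p+R.apply([L[6],0,0])
    R=R*e('z',-q[6]+np.pi/2);return p+R.apply([0,0,L[3]]),R
def fit(data=D,w=.02):
    def f(L):
        return np.concatenate([fk(q,L)[0]-p for q,p,v in data]+[w*L[4:]])
    s=least_squares(f,[.3,.5,.5,.3,0,0,0,0,0,0]);return s.x,s.fun[:3*len(data)].reshape(-1,3)
def ik(p,R,L,q0):
    f=lambda q:np.r_[fk(q,L)[0]-p,.3*(fk(q,L)[1].inv()*R).as_rotvec()]
    s=least_squares(f,np.clip(q0,LO+.03,HI-.03),bounds=(LO+.02,HI-.02));return s.x,np.linalg.norm(s.fun)
E
python3 - <<'E'
import kin
for w in(.02,.005,.001):
    x,r=kin.fit(w=w);print(x.round(4));print((r*1000).round(1).tolist())
E
```

```text
[ 2.501e-01  4.663e-01  5.131e-01  2.976e-01  1.000e-03  3.000e-04
  4.000e-04 -1.580e-02 -1.070e-02 -2.000e-04]
[[-0.1, -0.1, -0.0], [0.0, -0.1, -0.1], [-0.1, 0.2, 0.1], [0.0, -0.0, -0.0]]
[ 2.499e-01  4.663e-01  5.131e-01  2.974e-01  1.100e-03  2.000e-04
  5.000e-04 -1.580e-02 -1.090e-02  1.000e-04]
[[-0.1, -0.1, -0.0], [-0.0, -0.1, -0.1], [-0.1, 0.2, 0.1], [0.0, -0.0, -0.0]]
[ 2.499e-01  4.663e-01  5.131e-01  2.974e-01  1.100e-03  2.000e-04
  5.000e-04 -1.580e-02 -1.100e-02  1.000e-04]
[[-0.1, -0.1, -0.0], [-0.0, -0.1, -0.1], [-0.1, 0.2, 0.1], [0.0, -0.0, -0.0]]
```

```bash
cat > plan.py <<'E'
from kin import *
import kin
L=kin.fit()[0];BOX=np.array([.559,.219])
G=np.array([0,0,.052]);LIP=np.array([-.057,0,.080])   # cup frame, underside origin
def tool(phi,t,sg,f,lip=None,cup=None):
    "lip az phi, tip t, slant sg (deg), flip f; returns TCP pose"
    C=e('z',phi+180,degrees=True)*e('y',-t,degrees=True)
    o=np.array(lip)-C.apply(LIP) if lip is not None else np.array(cup)
    s=np.radians(sg);z=np.array([-np.sin(s),0,-np.cos(s)]);y=np.array([0,f,0.]);x=np.cross(y,z)
    R=C*Ro.from_matrix(np.c_[x,y,z]);g=o+C.apply(G)
    return g-.051*R.apply([0,0,1]),R
def chain(poses,q0):
    Q=[];q=q0
    for p,R in poses:
        q,er=ik(p,R,L,q)
        if er>2e-3:return None
        Q.append(q)
    return np.array(Q)
def marg(Q):return np.minimum(Q-LO,HI-Q).min()
E
cat > s1.py <<'E'
from plan import *
import warnings;warnings.filterwarnings('ignore')
from multiprocessing import Pool
def job(a):
    phi,sg,f=a;rng=np.random.default_rng(1);best=None
    lp=[*BOX,.10]
    for k in range(6):
        q0=rng.uniform(LO,HI);q0[0]=-np.arctan2(BOX[1],BOX[0]);q0[4]=rng.uniform(-1.5,1.5) if k<4 else rng.uniform(1.6,4.6)
        Q=chain([tool(phi,t,sg,f,lip=lp) for t in(110,95,80,60,40,20,0)],q0)
        if Q is not None and np.abs(np.diff(Q,axis=0)).max()<1.2 and (best is None or marg(Q)>best[0]):best=(marg(Q),Q)
    return a,best
if __name__=='__main__':
    J=[(p,s,f) for p in range(-180,180,30) for s in(25,40,55,70) for f in(1,-1)]
    with Pool() as P:
        for a,b in P.imap(job,J):
            if b:print(a,round(b[0],2),b[1][0].round(2),b[1][-1].round(2))
E
time OMP_NUM_THREADS=1 python3 s1.py
```

```text
(-120, 25, -1) 0.06 [ 1.2   0.92 -1.14  2.28 -1.5   0.66  1.27] [-0.37  0.73 -0.32  1.28  0.37  1.57 -1.26]
(-120, 40, -1) 0.05 [ 1.05  0.45 -1.04  2.27 -1.51  0.72  0.92] [-0.57  0.9  -0.09  1.07  0.33  1.82 -1.2 ]
(-120, 55, -1) 0.02 [ 1.24  0.41 -1.36  2.19 -0.94  0.5   0.26] [-0.82  1.13  0.41  0.87  0.11  2.03 -0.99]
(-90, 25, -1) 0.35 [ 0.51  0.7  -0.41  1.88 -1.21  1.4   0.92] [-0.55  0.59 -0.19  1.5   0.43  1.39 -0.87]
(-90, 40, -1) 0.41 [ 0.34  0.51 -0.25  1.9  -1.15  1.32  0.78] [-0.73  0.72 -0.05  1.38  0.51  1.58 -0.92]
(-90, 55, -1) 0.39 [-0.34  0.38  0.47  1.91 -1.17  1.36  0.68] [-1.11  0.93  0.48  1.28  0.32  1.66 -0.76]
(-90, 70, -1) 0.21 [-0.53  0.29  0.55  1.88 -0.93  1.22  0.44] [-1.11  1.09  0.45  1.16  0.45  1.84 -0.78]
(-60, 25, -1) 0.3 [ 0.37  0.94 -0.45  1.43 -0.83  1.75  0.73] [-0.46  0.43 -0.37  1.76  0.62  1.19 -0.58]
(-60, 40, -1) 0.31 [ 0.09  0.74 -0.06  1.48 -0.91  1.74  0.8 ] [-0.83  0.5  -0.06  1.75  0.71  1.27 -0.71]
(-60, 55, -1) 0.53 [ 0.33  0.65 -0.46  1.52 -0.58  1.5   0.59] [-0.77  0.65 -0.25  1.7   0.96  1.52 -0.91]
(-60, 70, -1) 0.52 [-0.36  0
[... 1219 characters left out ...]
.62 -0.43  1.24  0.61]
(120, 40, 1) 0.48 [-1.03  0.6   0.12  1.73  0.99  1.57 -0.82] [ 0.23  0.65 -0.32  1.53 -0.43  1.35  0.64]
(120, 55, 1) 0.56 [-0.95  0.46  0.1   1.74  0.85  1.43 -0.69] [ 0.33  0.81 -0.39  1.44 -0.52  1.49  0.71]
(120, 70, 1) 0.4 [-0.71  0.36 -0.09  1.74  0.72  1.34 -0.55] [ 0.36  0.97 -0.38  1.35 -0.65  1.65  0.76]
(150, 25, 1) 0.31 [-0.95  0.54 -0.09  2.14  1.57  1.52 -1.1 ] [ 0.05  0.69 -0.36  1.36 -0.08  1.43  0.8 ]
(150, 40, 1) 0.32 [-0.67  0.37 -0.35  2.13  1.47  1.37 -0.89] [ 0.09  0.87 -0.38  1.18 -0.17  1.66  0.84]
(150, 55, 1) 0.18 [-0.35  0.26 -0.6   2.08  1.27  1.19 -0.62] [ 0.19  1.09 -0.58  0.99 -0.15  1.87  0.76]
real	2m21.942s
user	8m55.050s
sys	0m0.094s
```

The model fits to 0.2 mm. The search shows the pour works best sideways, with the lip pointing to azimuth about 110° and a slant of about 55–60°. So I'll regrip the cup from above, turn it by about 109°, and put it down again.

Run:
```python
from h import *
print(rows_to([.574,.0099,.205],Ro.from_matrix([[1,.0189,0],[.0189,-1,0],[0,0,-1]]).as_rotvec()))
```

```text
(array([0.368, 0.01 , 0.484]), array([-0.001, -0.539,  0.001]))
```

Emit:
{"method": "play_rows", "body": {
  "increments": [
    [[0.06, 0, 0.08, 0, -0.09, 0, 1], [0.12, 0, 0.16, 0, -0.18, 0, 1], [0.18, 0, 0.24, 0, -0.27, 0, 1], [0.25, 0, 0.32, 0, -0.36, 0, 1], [0.31, 0, 0.4, 0, -0.45, 0, 1], [0.37, 0.01, 0.48, 0, -0.54, 0, 1], [0.37, 0.01, 0.48, 0, -0.54, 0, 1], [0.37, 0.01, 0.48, 0, -0.54, 0, 1]]
  ]
}}

```text
time: 13.75
position: [0.5743, 0.0091, 0.2029]
tool_rot: [-3.136, -0.03, 0.011]
ft_force: [-0.0, -0.2, 0.2]
grip_width: 0.998
grip_force: 0.0
```

Run:
```python
from h import *
print(rows_to([.574,.0099,.117],Ro.from_matrix([[1,.0189,0],[.0189,-1,0],[0,0,-1]]).as_rotvec()))
from plan import *
import warnings;warnings.filterwarnings('ignore')
q0=ctrl.get_state()['joint_positions']
for phi in(105,115):
  for sg in(50,60):
    C=np.array([.574,.0099,0])-.005*np.array([np.cos(np.radians(phi)),np.sin(np.radians(phi)),0])
    P=[]
    for up in(.1,.05,.0):
        p,R=tool(phi,0,sg,1,cup=C);P.append((p-up*R.apply([0,0,1]),R))
    P.append(tool(phi,0,sg,1,cup=C+[0,0,.1]))
    P+=[tool(phi,t,sg,1,lip=[*BOX,.18 if t<50 else .10]) for t in(0,20,40,60,80,95,110,115)]
    Q=chain(P,np.r_[.1,.5,-.1,1.7,-.5,1.2,.5])
    print(phi,sg,None if Q is None else [round(marg(Q[i:i+1]),2) for i in range(len(Q))])
```

```text
(array([ 0.003, -0.004,  0.859]), array([-0.003,  0.005,  0.   ]))
105 50 [np.float64(0.43), np.float64(0.52), np.float64(0.61), np.float64(0.49), np.float64(0.67), np.float64(0.65), np.float64(0.56), np.float64(0.61), np.float64(0.65), np.float64(0.47), np.float64(0.31), np.float64(0.27)]
105 60 [np.float64(0.34), np.float64(0.43), np.float64(0.51), np.float64(0.41), np.float64(0.61), np.float64(0.72), np.float64(0.59), np.float64(0.6), np.float64(0.67), np.float64(0.55), np.float64(0.38), np.float64(0.33)]
115 50 [np.float64(0.35), np.float64(0.44), np.float64(0.53), np.float64(0.41), np.float64(0.58), np.float64(0.69), np.float64(0.62), np.float64(0.61), np.float64(0.63), np.float64(0.65), np.float64(0.5), np.float64(0.45)]
115 60 [np.float64(0.23), np.float64(0.33), np.float64(0.42), np.float64(0.32), np.float64(0.51), np.float64(0.63), np.float64(0.68), np.float64(0.65), np.float64(0.6), np.float64(0.66), np.float64(0.54), np.float64(0.49)]
```

Emit:
{"method": "play_rows", "body": {
  "increments": [
    [[0, 0, 0.3, 0, 0, 0, 1], [0, 0, 0.6, 0, 0, 0, 1], [0, 0, 0.86, 0, 0.005, 0, 1], [0, 0, 0.86, 0, 0.005, 0, 1], [0, 0, 0.86, 0, 0.005, 0, -1], [0, 0, 0.86, 0, 0.005, 0, -1], [0, 0, 0.86, 0, 0.005, 0, -1], [0, 0, 0.86, 0, 0.005, 0, -1]]
  ]
}}

```text
time: 14.55
position: [0.5745, 0.0091, 0.1212]
tool_rot: [-3.141, -0.03, -0.012]
ft_force: [-1.1, 1.2, 4.7]
grip_width: 0.745
grip_force: 35.0
```

Emit:
{"method": "play_rows", "body": {
  "increments": [
    [[0, 0, 0, 0, 0, 0, -1], [0, 0, -0.1, 0, 0, 0, -1], [0, 0, -0.2, 0, 0, -0.05, -1], [0, 0, -0.2, 0, 0, -0.14, -1], [0, 0, -0.2, 0, 0, -0.23, -1], [0, 0, -0.2, 0, 0, -0.32, -1], [0, 0, -0.2, 0, 0, -0.41, -1], [0, 0, -0.2, 0, 0, -0.5, -1]]
  ]
}}

```text
time: 15.35
position: [0.5727, 0.008, 0.1391]
tool_rot: [2.886, 1.237, 0.004]
ft_force: [-0.2, -0.9, -4.2]
grip_width: 0.743
grip_force: 35.0
```

Emit:
{"method": "play_rows", "body": {
  "increments": [
    [[0, 0, 0, 0, 0, -0.09, -1], [0, 0, 0, 0, 0, -0.18, -1], [0, 0, 0, 0, 0, -0.27, -1], [0, 0, 0, 0, 0, -0.36, -1], [0, 0, 0, 0, 0, -0.45, -1], [0, 0, 0, 0, 0, -0.54, -1], [0, 0, 0, 0, 0, -0.62, -1], [0, 0, 0, 0, 0, -0.68, -1]]
  ]
}}

```text
time: 16.15
position: [0.5728, 0.0079, 0.139]
tool_rot: [1.856, 2.532, 0.002]
ft_force: [-0.3, 0.1, -4.1]
grip_width: 0.745
grip_force: 35.0
```

Emit:
{"method": "play_rows", "body": {
  "increments": [
    [[0, 0, 0.05, 0, 0, -0.05, -1], [0, 0, 0.1, 0, 0, -0.05, -1], [0, 0, 0.15, 0, 0, -0.05, -1], [0, 0, 0.17, 0, 0, -0.05, -1], [0, 0, 0.17, 0, 0, -0.05, -1], [0, 0, 0.18, 0, 0, -0.05, -1]]
  ]
}}

```text
time: 16.75
position: [0.5737, 0.0087, 0.1219]
tool_rot: [1.76, 2.597, 0.005]
ft_force: [-0.4, -0.2, -4.5]
grip_width: 0.747
grip_force: 35.0
```

Emit:
{"method": "play_rows", "body": {
  "increments": [
    [[0, 0, 0.01, 0, 0, 0, -1], [0, 0, 0.01, 0, 0, 0, -1], [0, 0, 0.01, 0, 0, 0, -1]]
  ]
}}

```text
time: 17.05
position: [0.5738, 0.0087, 0.1214]
tool_rot: [1.759, 2.597, 0.005]
ft_force: [-0.3, -0.9, 2.4]
grip_width: 0.744
grip_force: 35.0
```

Emit:
{"method": "play_rows", "body": {
  "increments": [
    [[0, 0, 0.01, 0, 0, 0, -1], [0, 0, 0.01, 0, 0, 0, -1]]
  ]
}}

```text
time: 17.25
position: [0.5739, 0.0086, 0.1213]
tool_rot: [1.759, 2.597, 0.004]
ft_force: [-3.2, -1.6, 9.3]
grip_width: 0.746
grip_force: 35.0
```

Emit:
{"method": "play_rows", "body": {
  "increments": [
    [[0, 0, -0.01, 0, 0, 0, 1], [0, 0, -0.01, 0, 0, 0, 1], [0, 0, -0.01, 0, 0, 0, 1], [0, 0, -0.01, 0, 0, 0, 1], [0, 0, -0.01, 0, 0, 0, 1], [0, 0, -0.25, 0, 0, 0, 1], [0, 0, -0.6, 0, 0, 0, 1], [0, 0, -1, 0, 0, 0, 1]]
  ]
}}

```text
time: 18.05
position: [0.5724, 0.0085, 0.2197]
tool_rot: [1.76, 2.601, 0.004]
ft_force: [0.6, -1.5, 0.2]
grip_width: 1.004
grip_force: 0.0
```

Emit:
{"method": "play_rows", "body": {
  "increments": [
    [[0, 0, 0, 0, 0, 0, 1], [0, 0, 0, 0, 0, 0, 1]]
  ]
}}

```text
time: 18.25
position: [0.5735, 0.0087, 0.2205]
tool_rot: [1.758, 2.596, 0.005]
ft_force: [-0.3, -1.2, -0.9]
grip_width: 1.004
grip_force: 0.0
```

Run:
```python
from h import *
s=ctrl.get_state();im=ctrl.get_image('wrist')
M=Ro.from_rotvec(s['tool_rot']).as_matrix();print(s['position'],M.round(3),np.degrees(np.arctan2(M[1,0],M[0,0])))
np.save('w4.npy',[s['position'],s['tool_rot']])
o=im[:,:,::-1].copy();cv2.imwrite('w4full.png',o)
phi=np.degrees(np.arctan2(M[1,0],M[0,0]));A=Ro.from_euler('z',phi+180,degrees=True)
c=np.array([.5738,.0087,0])+A.apply([.005,0,0]);print(c)
for v in((-.057,.0325,.08),(-.057,-.0325,.08),(.028,-.0325,.08),(.028,.0325,.08)):
    p=proj('wrist',c+A.apply(v),s);cv2.circle(o,tuple(int(i) for i in p.round()),2,(0,0,255),-1)
b=np.array([.559,.219,.06])
for a in(45,135,225,315):
    p=proj('wrist',b+Ro.from_euler('z',a-12,degrees=True).apply([.068*2**.5,0,0]),s);cv2.circle(o,tuple(int(i) for i in p.round()),3,(0,255,0),-1)
cv2.imwrite('pics/w4.png',o)
```

```text
[0.57353736 0.00866283 0.22048461] [[-0.371  0.929  0.007]
 [ 0.929  0.371 -0.001]
 [-0.003  0.006 -1.   ]] 111.78178464452738
[0.57565536 0.00405698 0.        ]
```

View pics/w4.png

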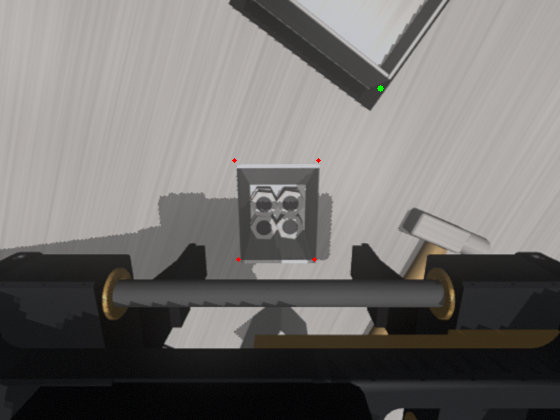

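The cup stands as predicted: the red rim marks fit at the back, the nuts are inside, and the lip points at the box. The box's nearest corner is at about (369,108) at the base and (387,77) at the rim, so I'll check that against my box centre.

Run:
```python
from h import *
p=np.load('w4.npy');s=dict(position=p[0],tool_rot=p[1])
for u,v,z in((369,108,0),(387,77,.06),(380,85,.06)):print(ray('wrist',u,v,z,s).round(4))
im=cv2.imread('w4full.png');cv2.imwrite('pics/c5.png',cv2.resize(im[0:130,220:460],(800,433),interpolation=cv2.INTER_CUBIC))
from plan import *
import warnings;warnings.filterwarnings('ignore')
C=np.array([.5757,.004,0])
p,R=tool(112,0,55,1,cup=C);pre=p-.1*R.apply([0,0,1])
print('grasp',p,'pre',pre,'ext',rows_to(pre,R.as_rotvec()))
```

```text
[0.6254 0.1309 0.    ]
[0.6127 0.1472 0.06  ]
[0.6103 0.14   0.06  ]
grasp [ 0.59134985 -0.03473473  0.0812524 ] pre [ 0.62203582 -0.11068519  0.13861004] ext (array([-1.286,  0.011,  0.809]), array([ 0.004,  0.613, -0.001]))
```

View pics/c5.png

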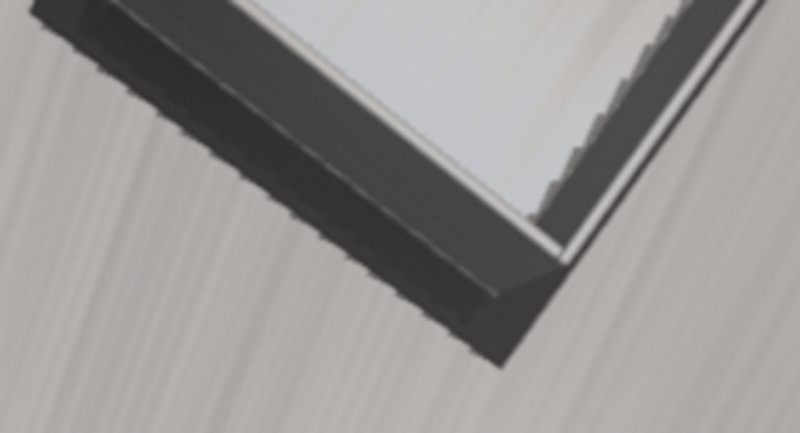

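The crop shows the rim's outer corner at (390.4,78.9) and its base at (369.1,88.5). The dark strip beyond that is shadow.

Run:
```python
from h import *
p=np.load('w4.npy');s=dict(position=p[0],tool_rot=p[1])
g=lambda x,y,z:ray('wrist',220+x/3.333,y/3.333,z,s)
a=g(568,263,.06);b=g(497,295,0);c=g(230,0,.06);d=g(765,0,.06)
print(a,b);u=c-a;v=d-a;print(np.degrees(np.arctan2(u[1],u[0])),np.degrees(np.arctan2(v[1],v[0])))
e1=u/np.linalg.norm(u);e2=np.array([-e1[1],e1[0],0]);e2*=np.sign(e2@v);print('centre',a+.068*(e1+e2), (b+.068*(e1+e2)))
```

```text
[0.61590481 0.14699917 0.06      ] [0.61731751 0.14719709 0.        ]
168.33543793832268 76.51646532017836
centre [0.56305749 0.22734318 0.06      ] [0.56447019 0.22754111 0.        ]
```

Emit:
{"method": "play_rows", "body": {
  "increments": [
    [[-0.12, 0, 0, 0, 0.08, 0, 1], [-0.25, 0, 0, 0, 0.16, 0, 1], [-0.4, 0, 0, 0, 0.25, 0, 1], [-0.55, 0, 0, 0, 0.34, 0, 1], [-0.7, 0, 0, 0, 0.43, 0, 1], [-0.85, 0, 0, 0, 0.52, 0, 1], [-0.95, 0, 0, 0, 0.61, 0, 1], [-0.95, 0, 0, 0, 0.61, 0, 1]]
  ]
}}

```text
time: 19.1
position: [0.6086, -0.0841, 0.2121]
tool_rot: [-1.275, -1.865, -0.663]
ft_force: [-0.9, -1.0, -1.5]
grip_width: 1.0
grip_force: 0.0
```

```bash
sed -i 's/BOX=np.array.*/BOX=np.array([.562,.226])/' plan.py
python3 - <<'E'
from h import *
from plan import *
s=ctrl.get_state();print(s['position'],s['joint_positions'].round(2))
p,R=tool(112,0,55,1,cup=[.5757,.004,0]);pre=p-.08*R.apply([0,0,1])
print('pre',rows_to(pre,R.as_rotvec()))
E
```

```text
[ 0.60861897 -0.08405036  0.2120828 ] [ 1.06  1.13 -1.3   1.28  0.14  1.7   0.22]
pre (array([-0.774,  0.029,  0.375]), array([ 0.005, -0.003, -0.006]))
```

Emit:
{"method": "play_rows", "body": {
  "increments": [
    [[-0.2, 0.01, 0.1, 0, 0, 0, 1], [-0.4, 0.02, 0.2, 0, 0, 0, 1], [-0.6, 0.03, 0.3, 0, 0, 0, 1], [-0.77, 0.03, 0.37, 0, 0, 0, 1], [-0.77, 0.03, 0.37, 0, 0, 0, 1], [-0.77, 0.03, 0.37, 0, 0, 0, 1]]
  ]
}}

```text
time: 19.7
position: [0.6167, -0.0912, 0.1358]
tool_rot: [-1.268, -1.879, -0.663]
ft_force: [0.6, 0.3, -0.0]
grip_width: 1.003
grip_force: 0.0
```

Run:
```python
from h import *
from plan import *
import warnings;warnings.filterwarnings('ignore')
s=ctrl.get_state();q=s['joint_positions'];print(s['position'],q.round(2), fk(q,L)[0]-s['position'])
C=np.array([.5757,.004,0]);p,R=tool(112,0,55,1,cup=C)
print('to grasp',rows_to(p,R.as_rotvec()))
P=[(p,R),tool(112,0,55,1,cup=C+[0,0,.1])]+[tool(112,t,55,1,lip=[*BOX,.18 if t<50 else .10]) for t in(0,20,40,60,80,95,110,115)]
Q=chain(P,q);print(None if Q is None else Q.round(2))
```

```text
[ 0.61671894 -0.09122345  0.13578024] [ 1.04  1.21 -1.24  1.28  0.2   1.65  0.3 ] [-5.20197599e-05  6.36700479e-04  5.18398721e-04]
to grasp (array([-0.089, -0.028,  0.82 ]), array([0.003, 0.002, 0.001]))
[[ 1.03  1.21 -1.18  1.43  0.19  1.5   0.32]
 [ 1.03  1.05 -1.2   1.41  0.04  1.58  0.3 ]
 [ 0.85  0.99 -1.19  1.51 -0.05  1.35  0.19]
 [ 0.79  0.77 -1.2   1.54  0.1   1.32  0.06]
 [ 0.68  0.58 -1.18  1.56  0.28  1.33 -0.12]
 [ 0.43  0.52 -1.06  1.67  0.56  1.27 -0.38]
 [ 0.1   0.49 -0.9   1.66  0.79  1.43 -0.61]
 [-0.18  0.53 -0.73  1.64  0.93  1.58 -0.75]
 [-0.45  0.61 -0.54  1.61  1.03  1.73 -0.85]
 [-0.54  0.64 -0.46  1.59  1.05  1.77 -0.88]]
```

Emit:
{"method": "play_rows", "body": {
  "increments": [
    [[-0.09, -0.03, 0.15, 0, 0, 0, 1], [-0.09, -0.03, 0.35, 0, 0, 0, 1], [-0.09, -0.03, 0.55, 0, 0, 0, 1], [-0.09, -0.03, 0.7, 0, 0, 0, 1], [-0.09, -0.03, 0.8, 0, 0, 0, 1], [-0.09, -0.03, 0.82, 0, 0, 0, 1], [-0.09, -0.03, 0.82, 0, 0, 0, 1]]
  ]
}}

```text
time: 20.4
position: [0.5914, -0.0351, 0.0811]
tool_rot: [-1.269, -1.879, -0.664]
ft_force: [-0.5, -0.2, 0.9]
grip_width: 1.0
grip_force: 0.0
```

Run:
```python
from h import *
from plan import *
s=ctrl.get_state();print(s['ft_force'])
p,R=tool(112,0,55,1,cup=[.5757,.004,0]);print('to grasp',rows_to(p,R.as_rotvec()))
S=ctrl.get_image('side');W=ctrl.get_image('wrist')
o=np.zeros((420,800,3),np.uint8);o[:,:380]=cv2.resize(S[150:290,205:332,::-1],(380,420));o[:315,380:]=cv2.resize(W[:,:,::-1],(420,315));cv2.imwrite('pics/g6.png',o)
```

```text
[-0.48233103 -0.15879267  0.88182903]
to grasp (array([0.003, 0.001, 0.002]), array([0.004, 0.002, 0.001]))
```

View pics/g6.png

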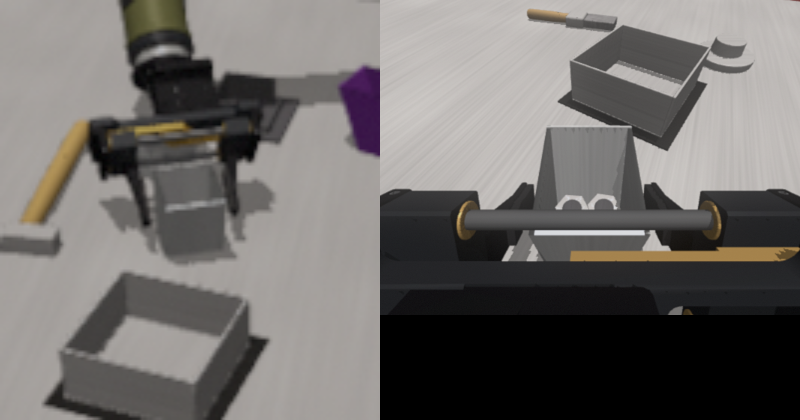

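The slanted grasp pose is right: the fingers straddle the cup, the mouth is free, and the lip points at the box. I've now viewed 11 pictures, one over the limit of 10, so from here I'll go by numbers only. Now I'll grip and lift.

Emit:
{"method": "play_rows", "body": {
  "increments": [
    [[0, 0, 0, 0, 0, 0, -1], [0, 0, 0, 0, 0, 0, -1], [0, 0, 0, 0, 0, 0, -1], [0, 0, 0, 0, 0, 0, -1], [0, 0, 0, 0, 0, 0, -1], [0, 0, 0, 0, 0, 0, -1]]
  ],
  "squeeze": 55
}}

```text
time: 21.1
position: [0.5916, -0.0352, 0.0811]
tool_rot: [-1.269, -1.879, -0.664]
ft_force: [0.8, -0.3, 0.5]
grip_width: 0.746
grip_force: 55.0
```

```bash
cat > seq.py <<'E'
from h import *
from plan import *
def show(poses,base=None):
    "tool-frame rows from base pose to each pose"
    s=ctrl.get_state();b=base or (s['position'],Ro.from_rotvec(s['tool_rot']))
    for p,R in poses:
        print(np.round(b[1].inv().apply(np.array(p)-b[0])/.1,2).tolist(),np.round((b[1].inv()*R).as_rotvec()/(np.pi/2),3).tolist())
E
python3 - <<'E'
from seq import *
u=np.array([np.cos(np.radians(112)),np.sin(np.radians(112))])
B=BOX-.01*u
g=tool(112,0,55,1,cup=[.5757,.004,0]);l=tool(112,0,55,1,cup=[.5757,.004,.10]);o=tool(112,0,55,1,lip=[*B,.18])
show([g,l]);print('lift->over');show([o],l)
print('tip from over');ts=list(range(7,61,8))
show([tool(112,t,55,1,lip=[*B,.18-.08*min(1,t/60)]) for t in(8,16,24,32,40,48,56,64)],o)
print('from 64')
show([tool(112,t,55,1,lip=[*B,.10 ]) for t in(70,76,82,88,93,98,103,108)],tool(112,64,55,1,lip=[*B,.10]))
E
```

```text
[0.0, -0.0, 0.0] [0.004, 0.002, 0.001]
[0.82, 0.0, -0.57] [0.004, 0.002, 0.001]
lift->over
[0.83, 0.7, 1.18] [0.0, 0.0, 0.0]
tip from over
[0.03, -0.0, -0.01] [-0.0, -0.089, 0.0]
[0.07, 0.0, 0.0] [0.0, -0.178, -0.0]
[0.12, 0.0, 0.03] [-0.0, -0.267, 0.0]
[0.17, 0.0, 0.07] [0.0, -0.356, 0.0]
[0.22, -0.0, 0.14] [0.0, -0.444, 0.0]
[0.27, 0.0, 0.22] [-0.0, -0.533, 0.0]
[0.31, 0.0, 0.33] [0.0, -0.622, 0.0]
[0.39, 0.0, 0.42] [0.0, -0.711, 0.0]
from 64
[0.09, 0.0, -0.05] [0.0, -0.067, 0.0]
[0.18, -0.0, -0.1] [0.0, -0.133, -0.0]
[0.28, 0.0, -0.13] [-0.0, -0.2, 0.0]
[0.38, -0.0, -0.16] [0.0, -0.267, 0.0]
[0.47, 0.0, -0.17] [-0.0, -0.322, -0.0]
[0.55, -0.0, -0.17] [0.0, -0.378, 0.0]
[0.64, 0.0, -0.17] [-0.0, -0.433, 0.0]
[0.72, 0.0, -0.16] [0.0, -0.489, 0.0]
```

Emit:
{"method": "play_rows", "body": {
  "increments": [
    [[0.1, 0, -0.07, 0, 0, 0, -1], [0.25, 0, -0.17, 0, 0, 0, -1], [0.42, 0, -0.29, 0, 0, 0, -1], [0.6, 0, -0.42, 0, 0, 0, -1], [0.75, 0, -0.52, 0, 0, 0, -1], [0.82, 0, -0.57, 0, 0, 0, -1], [0.82, 0, -0.57, 0, 0, 0, -1]]
  ]
}}

```text
time: 21.8
position: [0.591, -0.0345, 0.1827]
tool_rot: [-1.269, -1.882, -0.664]
ft_force: [-0.1, 0.3, -5.2]
grip_width: 0.746
grip_force: 55.0
```

Emit:
{"method": "play_rows", "body": {
  "increments": [
    [[0.07, 0.06, 0.1, 0, 0, 0, -1], [0.15, 0.13, 0.22, 0, 0, 0, -1], [0.24, 0.2, 0.34, 0, 0, 0, -1], [0.33, 0.27, 0.46, 0, 0, 0, -1], [0.42, 0.35, 0.59, 0, 0, 0, -1]]
  ]
}}

```text
time: 22.3
position: [0.5958, 0.0478, 0.1812]
tool_rot: [-1.267, -1.879, -0.663]
ft_force: [0.0, -0.3, -5.0]
grip_width: 0.745
grip_force: 55.0
```

Emit:
{"method": "play_rows", "body": {
  "increments": [
    [[0.09, 0.08, 0.13, 0, 0, 0, -1], [0.18, 0.15, 0.26, 0, 0, 0, -1], [0.28, 0.23, 0.4, 0, 0, 0, -1], [0.37, 0.31, 0.52, 0, 0, 0, -1], [0.42, 0.35, 0.59, 0, 0, 0, -1], [0.42, 0.35, 0.59, 0, 0, 0, -1]]
  ]
}}

```text
time: 22.9
position: [0.601, 0.128, 0.1822]
tool_rot: [-1.265, -1.88, -0.662]
ft_force: [-0.4, 0.2, -4.8]
grip_width: 0.746
grip_force: 55.0
```

Run:
```python
from seq import *
u=np.array([np.cos(np.radians(112)),np.sin(np.radians(112))]);B=BOX-.01*u
s=ctrl.get_state();print(s['joint_positions'].round(2),s['ft_force'].round(1),s['grip_width'])
show([tool(112,0,55,1,lip=[*B,.18])])
```

```text
[ 0.89  1.09 -1.31  1.5   0.09  1.36  0.1 ] [-0.4  0.2 -4.8] 0.7455225417809256
[-0.03, 0.01, -0.02] [0.002, 0.002, 0.002]
```

Emit:
{"method": "play_rows", "body": {
  "increments": [
    [[0.03, 0, -0.01, 0, -0.08, 0, -1], [0.06, 0, 0, 0, -0.165, 0, -1], [0.11, 0, 0.03, 0, -0.255, 0, -1], [0.16, 0, 0.07, 0, -0.345, 0, -1], [0.21, 0, 0.13, 0, -0.435, 0, -1], [0.26, 0, 0.21, 0, -0.525, 0, -1], [0.31, 0, 0.32, 0, -0.615, 0, -1], [0.38, 0, 0.41, 0, -0.71, 0, -1]]
  ]
}}

```text
time: 23.7
position: [0.5805, 0.1774, 0.19]
tool_rot: [1.687, 2.483, -0.13]
ft_force: [-0.6, -0.3, -6.5]
grip_width: 0.737
grip_force: 55.0
```

```bash
cat >> seq.py <<'E'
def cupstate(sg=55):
    s=ctrl.get_state();R=Ro.from_rotvec(s['tool_rot']);a=np.radians(sg)
    z=np.array([-np.sin(a),0,-np.cos(a)]);y=np.array([0,1.,0]);C=R*Ro.from_matrix(np.c_[np.cross(y,z),y,z]).inv()
    g=s['position']+.051*R.apply([0,0,1]);o=g-C.apply(G)
    print('t',s['time'],'q',s['joint_positions'].round(2),'F',s['ft_force'].round(1),'w',round(s['grip_width'],3))
    print('cup o',o.round(4),'tilt',np.degrees(np.arccos(C.as_matrix()[2,2])).round(1),'lip',(o+C.apply(LIP)).round(4),'lip-box',(o+C.apply(LIP))[:2]-BOX)
E
python3 - <<'E'
from seq import *
cupstate()
u=np.array([np.cos(np.radians(112)),np.sin(np.radians(112))]);B=BOX-.01*u
show([tool(112,t,55,1,lip=[*B,.10]) for t in(70,76,82,88,94,100,105,108)])
E
```

```text
t 23.7 q [ 0.41  0.52 -1.08  1.67  0.64  1.3  -0.44] F [-0.6 -0.3 -6.5] w 0.737
cup o [0.6011 0.1264 0.1171] tilt 64.3 lip [0.5655 0.2164 0.1005] lip-box [ 0.00349177 -0.00957515]
[0.09, 0.01, -0.05] [0.002, -0.064, -0.005]
[0.18, 0.01, -0.09] [0.002, -0.13, -0.005]
[0.28, 0.01, -0.13] [0.002, -0.197, -0.005]
[0.38, 0.01, -0.15] [0.002, -0.264, -0.005]
[0.48, 0.01, -0.16] [0.001, -0.33, -0.005]
[0.58, 0.01, -0.17] [0.001, -0.397, -0.005]
[0.67, 0.01, -0.16] [0.001, -0.453, -0.005]
[0.72, 0.01, -0.15] [0.001, -0.486, -0.005]
```

Emit:
{"method": "play_rows", "body": {
  "increments": [
    [[0.09, 0, -0.05, 0, -0.064, 0, -1], [0.18, 0, -0.09, 0, -0.13, 0, -1], [0.28, 0, -0.13, 0, -0.197, 0, -1], [0.38, 0, -0.15, 0, -0.264, 0, -1], [0.48, 0, -0.16, 0, -0.33, 0, -1], [0.58, 0, -0.17, 0, -0.397, 0, -1], [0.67, 0, -0.16, 0, -0.453, 0, -1], [0.72, 0, -0.15, 0, -0.486, 0, -1]]
  ]
}}

```text
time: 24.5
position: [0.5519, 0.248, 0.1912]
tool_rot: [1.289, 1.906, -0.637]
ft_force: [0.5, -0.1, -2.5]
grip_width: 0.74
grip_force: 55.0
```

Emit:
{"method": "play_rows", "body": {
  "increments": [
    [[0, 0, 0, 0, 0, 0, -1], [0, 0, 0, 0, 0, 0, -1], [0, 0, 0, 0, 0, 0, -1], [0, 0, 0, 0, 0, 0, -1], [0, 0, 0, 0, 0, 0, -1]]
  ]
}}

```text
time: 25.0
position: [0.5544, 0.2447, 0.1933]
tool_rot: [1.293, 1.9, -0.635]
ft_force: [-0.7, 0.8, -3.1]
grip_width: 0.748
grip_force: 55.0
```

Run:
```python
from seq import *
cupstate()
```

```text
t 25.0 q [-0.23  0.66 -0.8   1.62  1.13  1.79 -0.89] F [-0.7  0.8 -3.1] w 0.748
cup o [0.5878 0.1609 0.1784] tilt 107.8 lip [0.5665 0.2157 0.0996] lip-box [ 0.0044839  -0.01029661]
```

The force is close to the empty cup's weight. I'll tip a little further and shake.

Emit:
{"method": "play_rows", "body": {
  "increments": [
    [[0.04, 0, 0, 0, -0.04, 0, -1], [0.04, 0, 0, 0, -0.01, 0, -1], [0.04, 0, 0, 0, -0.06, 0, -1], [0, 0, 0, 0, -0.01, 0, -1], [0.08, 0, 0, 0, -0.06, 0, -1], [0, 0, 0, 0, -0.01, 0, -1], [0.06, 0, 0, 0, -0.05, 0, -1], [0.06, 0, 0, 0, -0.05, 0, -1]]
  ]
}}

```text
time: 25.8
position: [0.5521, 0.2489, 0.1868]
tool_rot: [1.247, 1.839, -0.678]
ft_force: [-0.1, -0.2, -3.4]
grip_width: 0.745
grip_force: 55.0
```

Emit:
{"method": "play_rows", "body": {
  "increments": [
    [[0, 0, 0, 0, 0, 0, -1], [0, 0, 0, 0, 0, 0, -1], [0, 0, 0, 0, 0, 0, -1], [0, 0, 0, 0, 0, 0, -1]]
  ]
}}

```text
time: 26.2
position: [0.5527, 0.2488, 0.1882]
tool_rot: [1.248, 1.838, -0.676]
ft_force: [-0.4, -0.4, -2.5]
grip_width: 0.743
grip_force: 55.0
```

Run:
```python
from seq import *
F=[]
for i in range(6):
    w=ctrl.get_image('wrist');F.append(ctrl.get_state()['ft_force'])
print(np.mean(F,0).round(2),np.std(F,0).round(2));cupstate()
cv2.imwrite('w7.png',w[:,:,::-1]);cv2.imwrite('side7.png',ctrl.get_image('side')[:,:,::-1])
u=np.array([np.cos(np.radians(112)),np.sin(np.radians(112))]);B=BOX-.01*u
b=tool(112,112,55,1,lip=[*B,.10])
show([tool(112,t,55,1,lip=[*B,.12]) for t in(104,96,88,80,72,64,56,50)])
```

```text
[-0.15 -0.18 -2.5 ] [0.36 0.63 0.34]
t 26.5 q [-0.29  0.7  -0.77  1.61  1.17  1.85 -0.92] F [-0.4 -0.4 -3.1] w 0.741
cup o [0.5864 0.1644 0.1801] tilt 112.3 lip [0.5674 0.2131 0.097 ] lip-box [ 0.00535673 -0.01289005]
[-0.28, 0.0, -0.07] [0.0, 0.093, -0.004]
[-0.38, 0.0, 0.03] [0.0, 0.181, -0.004]
[-0.46, 0.0, 0.14] [0.001, 0.27, -0.004]
[-0.52, 0.0, 0.27] [0.001, 0.359, -0.004]
[-0.57, 0.0, 0.4] [0.001, 0.448, -0.004]
[-0.6, 0.01, 0.53] [0.001, 0.537, -0.004]
[-0.6, 0.01, 0.67] [0.002, 0.626, -0.004]
[-0.6, 0.01, 0.77] [0.002, 0.693, -0.004]
```

The force settled at −2.5 N from about −5.1 N. The loss of 2.6–2.7 N equals eight nuts (2.67 N), so the cup is empty. I'll bring it back upright.

Emit:
{"method": "play_rows", "body": {
  "increments": [
    [[-0.28, 0, -0.07, 0, 0.09, 0, -1], [-0.38, 0, 0.03, 0, 0.18, 0, -1], [-0.46, 0, 0.14, 0, 0.27, 0, -1], [-0.52, 0, 0.27, 0, 0.36, 0, -1], [-0.57, 0, 0.4, 0, 0.45, 0, -1], [-0.6, 0.01, 0.53, 0, 0.54, 0, -1], [-0.6, 0.01, 0.67, 0, 0.626, 0, -1], [-0.6, 0.01, 0.77, 0, 0.693, 0, -1]]
  ]
}}

```text
time: 27.35
position: [0.5904, 0.1557, 0.197]
tool_rot: [-1.725, -2.539, -0.083]
ft_force: [0.5, 0.2, -3.6]
grip_width: 0.747
grip_force: 55.0
```

Run:
```python
from seq import *
cupstate()
u=np.array([np.cos(np.radians(112)),np.sin(np.radians(112))]);B=BOX-.01*u
show([tool(112,t,55,1,lip=[*(B-.02*u*(50-t)/50),.12+.06*(50-t)/50]) for t in(42,34,26,18,10,4,0)])
o=tool(112,0,55,1,lip=[*(B-.02*u),.18]);print('back');show([tool(112,0,55,1,cup=[.5757,.004,.1]),tool(112,0,55,1,cup=[.5757,.004,.05])],o)
```

```text
t 27.35 q [ 0.59  0.56 -1.13  1.64  0.44  1.26 -0.23] F [ 0.5  0.2 -3.6] w 0.747
cup o [0.6038 0.1231 0.1127] tilt 49.9 lip [0.5677 0.2141 0.1207] lip-box [ 0.00567944 -0.0118796 ]
[-0.1, 0.0, -0.0] [0.004, 0.088, -0.004]
[-0.22, 0.0, -0.0] [0.004, 0.177, -0.003]
[-0.32, 0.0, 0.01] [0.004, 0.265, -0.003]
[-0.41, 0.0, 0.03] [0.004, 0.354, -0.003]
[-0.48, 0.0, 0.06] [0.005, 0.443, -0.003]
[-0.52, 0.0, 0.09] [0.005, 0.51, -0.002]
[-0.54, 0.0, 0.11] [0.005, 0.554, -0.002]
back
[-0.71, -0.7, -1.02] [0.0, 0.0, 0.0]
[-1.12, -0.7, -0.73] [0.0, 0.0, 0.0]
```

Emit:
{"method": "play_rows", "body": {
  "increments": [
    [[-0.1, 0, 0, 0, 0.088, 0, -1], [-0.22, 0, 0, 0, 0.177, 0, -1], [-0.32, 0, 0.01, 0, 0.265, 0, -1], [-0.41, 0, 0.03, 0, 0.354, 0, -1], [-0.48, 0, 0.06, 0, 0.443, 0, -1], [-0.52, 0, 0.09, 0, 0.51, 0, -1], [-0.54, 0, 0.11, 0, 0.554, 0, -1], [-0.54, 0, 0.11, 0, 0.554, 0, -1]]
  ]
}}

```text
time: 28.15
position: [0.6097, 0.1064, 0.1771]
tool_rot: [-1.273, -1.873, -0.661]
ft_force: [0.5, -0.8, -2.7]
grip_width: 0.746
grip_force: 55.0
```

Emit:
{"method": "play_rows", "body": {
  "increments": [
    [[-0.1, -0.1, -0.14, 0, 0, 0, -1], [-0.25, -0.25, -0.36, 0, 0, 0, -1], [-0.4, -0.4, -0.57, 0, 0, 0, -1], [-0.55, -0.54, -0.78, 0, 0, 0, -1], [-0.7, -0.69, -0.99, 0, 0, 0, -1], [-0.7, -0.69, -0.99, 0, 0, 0, -1]]
  ]
}}

```text
time: 28.75
position: [0.5909, -0.0345, 0.1802]
tool_rot: [-1.279, -1.879, -0.662]
ft_force: [-0.0, -0.7, -2.4]
grip_width: 0.745
grip_force: 55.0
```

Run:
```python
from seq import *
cupstate()
show([tool(112,0,55,1,cup=[.5757,.004,h]) for h in(.1,.05,.02,.008)])
```

```text
t 28.75 q [ 1.05  1.07 -1.22  1.42  0.07  1.57  0.27] F [-0.  -0.7 -2.4] w 0.745
cup o [0.5762 0.0038 0.0985] tilt 0.6 lip [0.5549 0.0575 0.178 ] lip-box [-0.0071436 -0.1685157]
[0.01, 0.0, -0.01] [0.006, 0.006, -0.002]
[-0.4, 0.0, 0.28] [0.006, 0.006, -0.002]
[-0.64, 0.0, 0.46] [0.006, 0.006, -0.002]
[-0.74, -0.0, 0.52] [0.006, 0.006, -0.002]
```

Emit:
{"method": "play_rows", "body": {
  "increments": [
    [[-0.15, 0, 0.11, 0.006, 0.006, 0, -1], [-0.35, 0, 0.25, 0.006, 0.006, 0, -1], [-0.55, 0, 0.39, 0.006, 0.006, 0, -1], [-0.68, 0, 0.48, 0.006, 0.006, 0, -1], [-0.75, 0, 0.53, 0.006, 0.006, 0, -1], [-0.77, 0, 0.545, 0.006, 0.006, 0, -1], [-0.77, 0, 0.545, 0.006, 0.006, 0, -1]]
  ]
}}

```text
time: 29.45
position: [0.5906, -0.0274, 0.0863]
tool_rot: [-1.256, -1.871, -0.66]
ft_force: [0.4, 0.6, -2.1]
grip_width: 0.739
grip_force: 55.0
```

Emit:
{"method": "play_rows", "body": {
  "increments": [
    [[-0.01, 0, 0.007, 0, 0, 0, -1], [-0.015, 0, 0.01, 0, 0, 0, -1], [-0.015, 0, 0.01, 0, 0, 0, -1]]
  ]
}}

```text
time: 29.75
position: [0.5908, -0.0279, 0.0849]
tool_rot: [-1.257, -1.872, -0.66]
ft_force: [-0.5, -0.8, -2.4]
grip_width: 0.741
grip_force: 55.0
```

Run:
```python
from seq import *
cupstate()
```

```text
t 29.75 q [ 1.01  1.18 -1.15  1.44  0.14  1.49  0.34] F [-0.5 -0.8 -2.4] w 0.741
cup o [0.5747 0.0113 0.0039] tilt 0.4 lip [0.5534 0.0635 0.0843] lip-box [-0.00861147 -0.16248995]
```

Emit:
{"method": "play_rows", "body": {
  "increments": [
    [[-0.008, 0, 0.006, 0, 0, 0, -1], [-0.016, 0, 0.011, 0, 0, 0, -1], [-0.016, 0, 0.011, 0, 0, 0, -1]]
  ]
}}

```text
time: 30.05
position: [0.5904, -0.0279, 0.0823]
tool_rot: [-1.257, -1.871, -0.659]
ft_force: [-0.6, 0.8, -1.8]
grip_width: 0.744
grip_force: 55.0
```

Emit:
{"method": "play_rows", "body": {
  "increments": [
    [[-0.008, 0, 0.006, 0, 0, 0, -1], [-0.008, 0, 0.006, 0, 0, 0, -1]]
  ]
}}

```text
time: 30.25
position: [0.5905, -0.0278, 0.0812]
tool_rot: [-1.257, -1.871, -0.659]
ft_force: [0.2, 0.1, -2.5]
grip_width: 0.748
grip_force: 55.0
```

Emit:
{"method": "play_rows", "body": {
  "increments": [
    [[-0.008, 0, 0.006, 0, 0, 0, -1], [-0.008, 0, 0.006, 0, 0, 0, -1]]
  ]
}}

```text
time: 30.45
position: [0.5905, -0.0278, 0.0809]
tool_rot: [-1.256, -1.871, -0.66]
ft_force: [-0.4, -1.4, 1.5]
grip_width: 0.743
grip_force: 55.0
```

Emit:
{"method": "play_rows", "body": {
  "increments": [
    [[0, 0, 0, 0, 0, 0, 1], [0, 0, 0, 0, 0, 0, 1], [0, 0, 0, 0, 0, 0, 1], [0, 0, 0, 0, 0, 0, 1], [0, 0, 0, 0, 0, 0, 1], [0, 0, -0.2, 0, 0, 0, 1], [0, 0, -0.6, 0, 0, 0, 1], [0, 0, -1, 0, 0, 0, 1]]
  ]
}}

```text
time: 31.25
position: [0.6215, -0.1043, 0.1376]
tool_rot: [-1.255, -1.87, -0.659]
ft_force: [0.4, 0.4, -0.3]
grip_width: 1.002
grip_force: 0.0
```

Emit:
{"method": "play_rows", "body": {
  "increments": [
    [[0.3, 0, -0.3, 0, 0, 0, 1], [0.6, 0, -0.6, 0, 0, 0, 1], [0.8, 0, -0.8, 0, 0, 0, 1], [0.8, 0, -0.8, 0, 0, 0, 1], [0.8, 0, -0.8, 0, 0, 0, 1]]
  ]
}}

```text
time: 31.75
position: [0.6296, -0.1228, 0.2485]
tool_rot: [-1.257, -1.872, -0.659]
ft_force: [0.7, -0.2, -0.2]
grip_width: 1.006
grip_force: 0.0
```

Run:
```python
from seq import *
s=ctrl.get_state();w=ctrl.get_image('wrist');t=ctrl.get_image('top');S=ctrl.get_image('side')
for n,i in(('w8',w),('top8',t),('side8',S)):cv2.imwrite(n+'.png',i[:,:,::-1])
print(s['position'],s['joint_positions'].round(2),s['ft_force'].round(1),s['time'])
# change in the box in side & top view
a=cv2.imread('pics/side0.png').astype(int);b=S[:,:,::-1].astype(int)
rot=Ro.from_euler('z',-12,degrees=True)
for n,x,y in(('side',a,b),('top',cv2.imread('pics/top0.png').astype(int),t[:,:,::-1].astype(int))):
    fl=np.array([proj(n,np.r_[BOX,.01]+rot.apply([i*.062,j*.062,0])) for i,j in((1,1),(1,-1),(-1,-1),(-1,1))]).round().astype(np.int32)
    m=cv2.fillPoly(np.zeros((420,560),np.uint8),[fl],1)>0
    d=np.abs(x-y).max(2);print(n,'changed in box',(d[m]>25).sum(),'of',m.sum())
    m2=cv2.dilate((d>25).astype(np.uint8),None);k,_,st,ce=cv2.connectedComponentsWithStats(m2)
    for i in range(1,k):
        if st[i,4]>25:print(st[i].tolist(),ce[i].round(0), ray(n,*ce[i],.02)[:2].round(3))
```

```text
[ 0.6296234  -0.12284386  0.24854874] [ 0.99  1.08 -1.21  1.13  0.06  1.82  0.28] [ 0.7 -0.2 -0.2] 31.75
side changed in box 0 of 1240
[225, 0, 288, 241, 26470] [384. 104.] [ 0.18  -1.224]
[382, 132, 38, 16, 450] [400. 139.] [ 0.12  -0.753]
[495, 157, 5, 13, 48] [497. 163.] [-0.252 -0.565]
[491, 179, 8, 20, 71] [495. 188.] [-0.199 -0.348]
[475, 191, 12, 8, 56] [481. 194.] [-0.142 -0.298]
[458, 197, 11, 5, 50] [463. 199.] [-0.075 -0.255]
[239, 198, 13, 11, 115] [245. 203.] [ 0.68  -0.123]
[481, 200, 11, 12, 84] [486. 206.] [-0.144 -0.216]
top changed in box 1338 of 1771
[0, 59, 560, 361, 159988] [277. 245.] [0.447 0.002]
[508, 91, 13, 16, 122] [514.  98.] [ 0.879 -0.764]
[270, 154, 9, 6, 42] [274. 156.] [ 0.72  -0.003]
[266, 158, 22, 9, 95] [276. 163.] [ 0.7   -0.007]
[548, 287, 6, 10, 33] [551. 292.] [ 0.28  -0.774]
[131, 290, 4, 15, 45] [132. 297.] [0.317 0.42 ]
[255, 379, 9, 9, 71] [259. 383.] [0.07 0.07]
[259, 397, 41, 23, 331] [283. 409.] [0.002 0.007]
[531, 402, 29, 18, 308] [548. 413.] [-0.041 -0.708]
[303, 411, 18, 9, 94] [312. 416.] [-0.021 -0.07 ]
[32, 415, 10, 5, 34] [ 37. 417.] [0.01  0.671]
[160, 415, 10, 5, 40] [164. 417.] [-0.005  0.327]
[171, 414, 13, 6, 48] [178. 417.] [-0.006  0.292]
```

Run:
```python
from seq import *
s=ctrl.get_state();rot=Ro.from_euler('z',-12,degrees=True)
for n,f,f0 in(('wrist','w8.png',None),('top','top8.png','pics/top0.png'),('side','side8.png','pics/side0.png')):
    fl=np.array([proj(n,np.r_[BOX,.01]+rot.apply([i*.055,j*.055,0]),s) for i,j in((1,1),(1,-1),(-1,-1),(-1,1))]).round().astype(np.int32)
    m=cv2.fillPoly(np.zeros((420,560),np.uint8),[fl],1)>0
    for g in(f0,f):
        if g:
            im=cv2.imread(g,0);print(n,g,fl.tolist(),'mean',im[m].mean().round(1),'std',im[m].std().round(1),'edges',(cv2.Canny(im,40,100)[m]>0).sum())
# coarse text view of wrist floor
im=cv2.imread('top8.png',0)
c=proj('top',[*BOX,.01]).astype(int);print(c)
for r in im[c[1]-26:c[1]+27:2,c[0]-28:c[0]+29]:print(''.join(' .:-=+*#%@'[min(9,int(v)//26)] for v in r))
```

```text
wrist w8.png [[361, 166], [332, 205], [274, 177], [307, 144]] mean 106.0 std 38.3 edges 457
top pics/top0.png [[186, 190], [222, 196], [215, 232], [178, 226]] mean 127.2 std 9.3 edges 44
top top8.png [[186, 190], [222, 196], [215, 232], [178, 226]] mean 139.4 std 33.4 edges 188
side pics/side0.png [[232, 278], [248, 255], [282, 263], [268, 287]] mean 122.3 std 36.7 edges 98
side side8.png [[232, 278], [248, 255], [282, 263], [268, 287]] mean 127.4 std 37.5 edges 97
[200 210]
+++++++=..........:::::==++====++++++++++++++++++++++++++
+++++==-......................:::::==+++===++++++++++++++
++++++=.....:::::::.......................:::::=+++====++
+++++==....----+*****++++::-=::.....................::   
++++=-.....-==+++++++*********++++++++:::::::......-= .  
+++++=....:-+***+--=++++++++++++*+*********++++++++--..  
+++=--.....-++*+=:::-=****+***+*++*++*************+=..   
++++-....::::....:::-+***************************+++...  
++==-...:=--=**++++++****************************+=:.    
++=-.....---+************************************+= .    
+===....:::=*********+==+***************
[... 245 characters left out ...]
   :
=-.:===-:..-*********++***********************+=-..     :
=.-===-.  .=****+-::-=+=**********************+=..     :+
-.-====  .:-=**+-::::-+==**********************=..     :+
.:===== .:--=+**++--=+-:-+*******************++:..    .=+
....::.::-======-::::::=**********************=..     :++
...:-====::====-.:-=+**+==+*****************++-..     :++
=++==--. .-====..:-=***+=::-=***************+=...    .-++
 .....:::::-=++---::-===-:::=***************+=..     :++=
      ............:::.:-=+==+++************++-..    .=+++
                 .............::::-=+++++++*+...    :++++
                             .............::...     :++++
+++++=====:...                           ......    .=++++
```

Run:
```python
from seq import *
s=ctrl.get_state();rot=Ro.from_euler('z',-12,degrees=True)
for z in(.06,0):print(z,[(i,j,proj('wrist',np.r_[BOX,z]+rot.apply([i*.068,j*.068,0]),s).round().tolist(),proj('top',np.r_[BOX,z]+rot.apply([i*.068,j*.068,0])).round().tolist()) for i,j in((1,1),(1,-1),(-1,-1),(-1,1))])
im=cv2.imread('w8.png',0)
for r in range(96,216,2):print(r,''.join(' .:-=+*#%@'[min(9,int(v)//26)] for v in im[r,240:400]))
```

```text
0.06 [(1, 1, [378.0, 142.0], [179.0, 181.0]), (1, -1, [341.0, 191.0], [225.0, 188.0]), (-1, -1, [262.0, 156.0], [216.0, 234.0]), (-1, 1, [307.0, 115.0], [169.0, 226.0])]
0 [(1, 1, [369.0, 169.0], [183.0, 186.0]), (1, -1, [334.0, 218.0], [227.0, 194.0]), (-1, -1, [264.0, 183.0], [219.0, 237.0]), (-1, 1, [305.0, 142.0], [174.0, 230.0])]
96 ==---------:::::::-------=====++++===============================-=**********************+*******************************************************************+**
98 *+++++++=========-:-------::------:-----========================--+**************************+******************************************************************
100 **************++*+-:::::::::::::-::::::::::::::::-----=========-:=+*******************++***++***************+***************************************************
102 *****************+=------::::::::::::::::::::::::::::::::::::-::=+********************+***+*********************************************************************
104 ********************+++++++====----=-------::::::::::::::::::::=+********************+****+**********
[... 8434 characters left out ...]
***++********************++*****++******
208 *************************++****+++++****+**************++++-:...............::--:::::::::::::::::::::::........:=+*********++*********************+*****++******
210 ***********************+++***+++++*******+************+++***++=-:...............::--:::::::::::::::::.........:=**********++********************+*******++******
212 ******************************************************+*********++=-:...............::::::::::::::::........:-+***********+********************+++******+*******
214 ***********+====================================================++***+=-:...............:::-::::::.........:=+***********++********************++******++*******
```

The box walls frame every nut: they're piled against its +y wall, all below the rim. There are no new objects outside it in the side view, and the gripper is clear of everything.

```bash
python3 -c "
from bench import ctrl
print(ctrl.close_job())"
```

```text
the job is handed in; nothing more can be done
None
```

I handed the job in with all eight nuts poured into the box, judged by the cup's weight loss and the box images, and the empty cup released on the bench clear of rack and box; its uprightness was inferred from the gentle release rather than seen, and I viewed 11 pictures, one over the limit of 10.

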